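# Load the last sample tube and hold the rack against the sprung fence

## Robot

A 7-joint arm with a two-finger parallel gripper is mounted at the origin on a cart in front of the work surface, level with it; the furniture and walls round the work are solid. World frame = base frame: x ahead of the robot, y to its left, z up, the work surface at z = 0. Lengths are in m, angles in rad, forces in N, time in s.
With the tool pointing down it reaches from about 0.425 to 0.925 m from the base axis. Payload 6.8 kg.
Tool frame: the origin (TCP) lies between the finger pads; the fingertips stand manip.tip_extent ahead of it and the grasp point (between the pads) is the TCP (manip.tip_extent is the distance from the TCP to the fingertips, in m); y points along the fingers, z is the direction in which the jaws open and shut, and the axes are right-handed (so a half turn about y gives the same grasp; the last joint's range is limited). The gripper opens to 85 mm and grips with 20 to 120 N. Pads are 22 mm wide; open, the fingers measure 114 mm over their backs; the gripper's body (76 mm by 85 mm) begins 54 mm behind the grasp point. The pads swing forward as they close: fully open they stand 13 mm farther back than shut.
Start: joints at [1.033, 0.477, 0.022, 1.555, -0.011, 1.109, -0.083], TCP at [0.281, -0.614, 0.25] pointing down, gripper open.
Joint ranges: [-2.96, 2.96], [-0.34, 2.1], [-1.41, 1.46], [0.24, 2.44], [-1.37, 4.51], [0.17, 1.92], [-2.96, 2.96]. Speed limits (rad/s): [2.39, 2.39, 3.14, 3.14, 3.14, 3.14, 3.14].

## Interface

Orientations are given as a unit quaternion [w, x, y, z].
In Python, from plant import manip gives the robot as it stands.
- The arm moves only by the tool move_arm, never from a script. Its argument "steps" is a list of rows, each an object with "delta_pos": the shift along the tool's x, y, z in mm, a list of three; "turn": the turn, a rotation vector about the tool's x, y, z in rad, a list of three. In form: [{"delta_pos": [dx, dy, dz], "turn": [rx, ry, rz]}, ...]. A call has 1 to 10 rows; each row is the pose to reach, as a shift and turn from the pose measured when the call began, along the tool's axes at that moment; what a row does not reach only later rows make up. A row lasts 1/10 s, in which the tool goes at most 50 mm and 8.59 degrees, less where a joint would pass 70% of its speed; a pose out of reach is approached as far as the arm can. A call with a gripper value outside its range is refused whole. "hand" is the opening in per cent of the stroke, from 0 (shut) to 100 (fully open), set as the call begins (left out, the last holds). The fingers move at their own pace and stop on an object; the grip force is fixed at half the most. Time passes only in rows, so rows that repeat a pose let the fingers close. It gives the time, the measured TCP pose, the force and the opening at its end, in the units of the state.
- manip.read_state(): the state, without advancing time (a new reading comes with each control period).
- manip.snapshot(name): name is "scene" or "top" or "wrist"; returns a dict with "pixels" (384x512x3 uint8, red, green, blue), "vfov" (degrees; the focal length in pixels is half the picture's height over the tangent of half this angle, whatever the lens; pixels are square), "cx", "cy" (the principal point, pixels), "world_from_camera" (4x4, takes a point from camera to world coordinates); the wrist camera has in their place "T_tool_cam" (4x4, takes a point from camera to tool coordinates, whose origin is the TCP and whose axes are the tool frame's). Camera axes: x right, y up, looking along -z (the intrinsics and any distortion apply to the point x, -y, -z); pixel columns grow to the right and rows downward; lengths in m; the calibration is good to about 2 mm. A picture is of the moment at which its call begins: read the wrist's pose just before it. There is no depth.
- manip.sign_off(): hands the job in, once; it reports no verdict.
The state is a dict: "time_s": time; "joints": joint angles; "joint_velocities": joint speeds; "effort": joint torques, N m; "ee_pos": TCP position; "tcp_rot": TCP orientation; "ft_force": force on the tool from outside, world axes, zero at the start; "torque": the same for the moment, N m; "width": opening from 0.0 (shut) to 1.0 (fully open).
Only numpy, scipy, OpenCV 4.12 (cv2) and the standard library are available. Lean on these libraries where they do the work, as an engineer would, in place of code of your own. Each camera call takes 0.05 s, during which the arm holds its last target.

## Task

Stand the sample tube from the slanted rest upright in any free place of the tube rack and let go of it. Then slide the rack, flat on the worktop, end-on and square against the middle of the sprung fence pad and press until the pad has gone back about half of its 35 mm travel, without ramming it. Finish while still pressing like that, steadily, so that I can fasten the rack; keep the other tubes in the rack and leave the timer, carton and vial alone.

Things in the scene. Friction and masses are not known exactly. Their poses are not given: they have to be found in the camera images.
- fence: Sprung fence fixed to the worktop: grey block 110 mm wide, 64 mm high, front at own y = 43 mm, on an aluminium foot 130 mm wide; an aluminium pad in front of it. Origin on the worktop under the middle of the face of the unpressed pad. Own +y is the pressing direction into the pad (roughly to the robot's left), x runs along the pad, z up.
- pad (a joint): How far the pad has been pressed back along the fence's +y, m: 0 free, 0.035 hard at the end of its travel. Its spring gives about 400 N/m without preload (7 N at half travel).
- pad_face (a point): Middle of the front face of the pad (aluminium plate 110 mm wide, from 4 to 64 mm above the worktop, on two steel rods), 34 mm above the worktop; moves with the pad.
- rack: Loose light grey tube rack, 66 mm (own x) by 155 mm (own y) by 55 mm high, about 0.1 to 0.2 kg; origin at the centre of its underside, z up. Flat end plates at y = -77.5 and +77.5 mm; the end at +77.5 faces the fence. The sides (66 mm apart) can be gripped, or the free end plate pushed. Three tubes stand in it, reaching 90 mm above the worktop.
- rack_floor (a point): Centre of the rack's floor, 6 mm above its underside, axes as the rack. Two rows of six open places: centres at x = -14.5 and +14.5, y = -62, -37, -12, +12, +37, +62 mm, each at least 20 mm wide, between thin bars up to 55 mm above the worktop. The tubes standing there fill (-14.5, +62), (+14.5, +37) and (-14.5, +37); the rest are free.
- new_tube: The tube to load: capped sample tube 84 mm long, glass 12.4 mm in diameter, cap 16 mm in diameter over the last 14 mm, 12 g. Origin at the centre of its round lower end, own z along it to the cap. It leans 20 degrees from the vertical in the slanted rest; 40 mm of it are in the bore and the upper 44 mm stick out. It comes out along its own axis.
- tube_rest: Slanted single-tube rest fixed to the worktop: grey base plate 80 (x) by 64 (y) by 10 mm and a round sleeve 22 mm in outer diameter, 15 mm bore, 45 mm long, leaning 20 degrees, mouth towards its own -x (roughly towards the robot) and about 50 mm above the worktop. Origin at the centre of the underside.
- tube_a: Tube of the same kind standing in the rack (origin at its lower end, z along it), at rack (-14.5, +62) mm.
- tube_b: Tube of the same kind standing in the rack, at rack (+14.5, +37) mm.
- tube_c: Tube of the same kind standing in the rack, at rack (-14.5, +37) mm.
- timer: Bystander: white bench timer lying flat, 58 x 68 x 18 mm, origin at the centre of its underside.
- carton: Bystander: small white reagent carton 55 x 105 x 38 mm, origin at the centre of its underside.
- vial: Bystander: white dropper vial 23 mm in diameter, 57 mm high, origin at the centre of its underside.
Mind the look-alikes: they are no part of the job. What is shaped like the fence but purple or turquoise is not meant.

How it is judged:
By the outcome, as a careful person would: the job done as asked, in the order asked, and still so for the second after the job is handed in, while the arm keeps its last pose, push and grip.
It also fails if it takes over 59 s, if anything falls off the work surface, if the arm or the gripper's body presses on something with over 40 N, if the wrist force passes 120 N, or if a joint passes its speed limit or range.

## Working session

There is one attempt and no reset: what is moved stays moved. The work goes in short steps, Python scripts to look and compute and a tool call to move; the robot and the scene stay as the last step left them, time stands still between calls to the robot, and variables do not carry over. Pictures are saved under pics/ and viewed, and the job is handed in when it is done.

Besides the shell and the picture viewer there is one more tool, called after "Emit:" as name([rows], argument=value, ...), one row to a line, values as JSON. move_arm: Moves the arm, as the interface text tells. Its arguments: {"type":"object","properties":{"steps":{"type":"array","items":{"type":"object","properties":{"delta_pos":{"type":"array","items":{"type":"number"}},"turn":{"type":"array","items":{"type":"number"}}}}},"hand":{"type":"number"}},"required":["steps"]}

```bash
ls -la; mkdir -p pics
python3 - <<'E'
from plant import manip
import cv2
print(manip.read_state()); print(manip.tip_extent)
for n in ("scene","top","wrist"):
    s=manip.snapshot(n); cv2.imwrite(f"pics/{n}0.png",s["pixels"][:,:,::-1])
    print(n,{k:v for k,v in s.items() if k!="pixels"})
E
```

```text
total 12
drwxr-xr-x  3 agent agent 4096 Dec  7 15:34 .
drwxr-xr-x 23 root  root  4096 Dec  7 15:34 ..
drwxr-xr-x  2 agent agent 4096 Dec  7 15:34 pics
{'time_s': 0.0, 'joints': array([ 1.03290318,  0.47782643,  0.02232442,  1.55645982, -0.01151047,
        1.10931641, -0.08306053]), 'joint_velocities': array([ 0.00018503,  0.00100331, -0.00021792, -0.00041753,  0.0009655 ,
        0.00043355,  0.00063843]), 'effort': array([-1.75376795e-04, -5.96443856e+01,  1.60773341e+00, -2.81190741e+01,
        1.24327347e-02,  9.27876681e-03, -6.50831922e-07]), 'ee_pos': array([ 0.28102265, -0.61309302,  0.24930421]), 'tcp_rot': array([ 0.15062734, -0.15099676,  0.69147596, -0.69019735]), 'ft_force': array([ 0.24572607,  0.94997911, -0.09666824]), 'torque': array([0.00943503, 0.0091434 , 0.017566  ]), 'width': 0.9959319596237753}
0.019
scene {'vfov': 48.31250529795864, 'cx': 257.87579063988136, 'cy': 195.81148967051107, 'world_from_camera': array([[ 0.70610303,  0.37588531, -0.60010727, -0.09508553],
       [-0.7079635 ,  0.39192899, -0.58751966, -0.65760186],
       [ 0.01435942,  0.83970346,  
[... 182 characters left out ...]
om_camera': array([[-0.01923034,  0.98229537, -0.18634914,  0.37071853],
       [-0.99973962, -0.01660211,  0.01565426, -0.00325528],
       [ 0.01228332,  0.18660165,  0.98235887,  1.09816997],
       [ 0.        ,  0.        ,  0.        ,  1.        ]])}
wrist {'vfov': 59.177342158834556, 'cx': 258.03058472518677, 'cy': 197.10872303530815, 'T_tool_cam': array([[ 3.59518125e-04, -9.63227685e-01, -2.68686242e-01,
        -6.76318385e-02],
       [-6.60694748e-04,  2.68685972e-01, -9.63227601e-01,
        -1.23537722e-01],
       [ 9.99999717e-01,  5.23817370e-04, -5.39801996e-04,
        -4.71222865e-04],
       [ 0.00000000e+00,  0.00000000e+00,  0.00000000e+00,
         1.00000000e+00]])}
```

View pics/scene0.png

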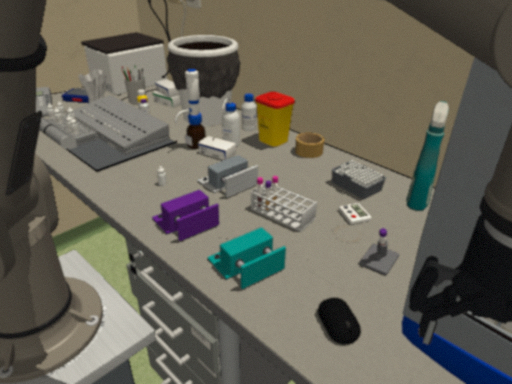

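View pics/top0.png

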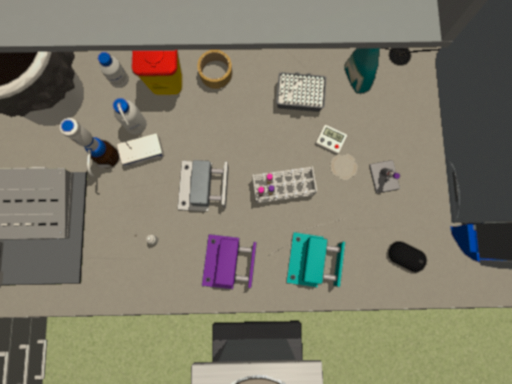

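View pics/wrist0.png

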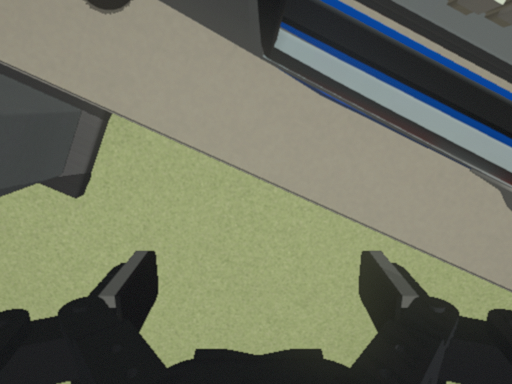

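Top view: the grey fence is at about (203,185) with its pad at (225,185). The rack is at (284,184), and the slanted rest with its purple-capped tube is at (386,177). Look-alikes are the purple fence at (228,261), the turquoise fence at (315,260) and the grey tip box at (301,91). I'll check these in enlarged crops.

```bash
cat > h.py <<'E'
import numpy as np, cv2
from scipy.spatial.transform import Rotation as R
from plant import manip
def rot(q): return R.from_quat([q[1],q[2],q[3],q[0]])
def snap(n,fn=None):
    st=manip.read_state(); s=manip.snapshot(n)
    if fn: cv2.imwrite("pics/"+fn,s["pixels"][:,:,::-1])
    f=192/np.tan(np.radians(s["vfov"]/2))
    if n=="wrist":
        T=np.eye(4);T[:3,:3]=rot(st["tcp_rot"]).as_matrix();T[:3,3]=st["ee_pos"]
        T=T@s["T_tool_cam"]
    else: T=s["world_from_camera"]
    return dict(T=T,f=f,cx=s["cx"],cy=s["cy"],px=s["pixels"],st=st)
def ray(c,u,v):
    d=np.array([(u-c["cx"])/c["f"],-(v-c["cy"])/c["f"],-1.0]); d=c["T"][:3,:3]@d
    return c["T"][:3,3],d/np.linalg.norm(d)
def onz(c,u,v,z):
    o,d=ray(c,u,v); return o+d*(z-o[2])/d[2]
def proj(c,p):
    q=np.linalg.inv(c["T"])@np.append(p,1); return np.array([c["cx"]+c["f"]*q[0]/-q[2],c["cy"]-c["f"]*q[1]/-q[2]])
def tri(obs):
    A=np.zeros((3,3));b=np.zeros(3)
    for c,u,v in obs:
        o,d=ray(c,u,v);P=np.eye(3)-np.outer(d,d);A+=P;b+=P@o
    x=np.linalg.solve(A,b)
    return x,[np.linalg.norm((np.eye(3)-np.outer(ray(c,u,v)[1],ray(c,u,v)[1]))@(x-c["T"][:3,3])) for c,u,v in obs]
def crop(c,x0,y0,x1,y1,k,fn):
    im=cv2.resize(np.ascontiguousarray(c["px"][y0:y1,x0:x1,::-1]),None,fx=k,fy=k,interpolation=cv2.INTER_CUBIC); cv2.imwrite("pics/"+fn,im)
E
python3 - <<'E'
from h import *
t=snap("top");s=snap("scene")
crop(t,170,130,420,230,3.2,"t1.png"); crop(s,195,140,405,290,3.8,"s1.png")
for n,u,v in (("fence",205,185),("pad",225,185),("rack",284,184),("rest",386,177),("edge",300,312),("edge2",300,47)): print(n,onz(t,u,v,0.03 if n[0]!='e' else 0))
print(onz(s,225,175,.03))
E
```

```text
fence [0.58995119 0.12389167 0.03      ]
pad [0.58909579 0.0727867  0.03      ]
rack [ 0.58918305 -0.07840036  0.03      ]
rest [ 0.60321911 -0.34237096  0.03      ]
edge [ 0.26871182 -0.1109648   0.        ]
edge2 [ 0.98758438 -0.13696753  0.        ]
[0.57801399 0.13097506 0.03      ]
```

View pics/t1.png

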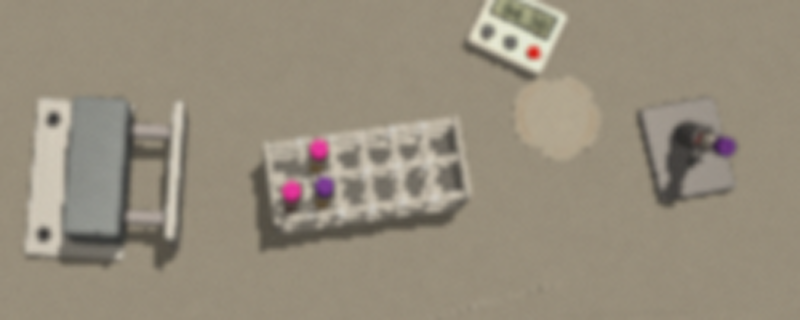

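View pics/s1.png

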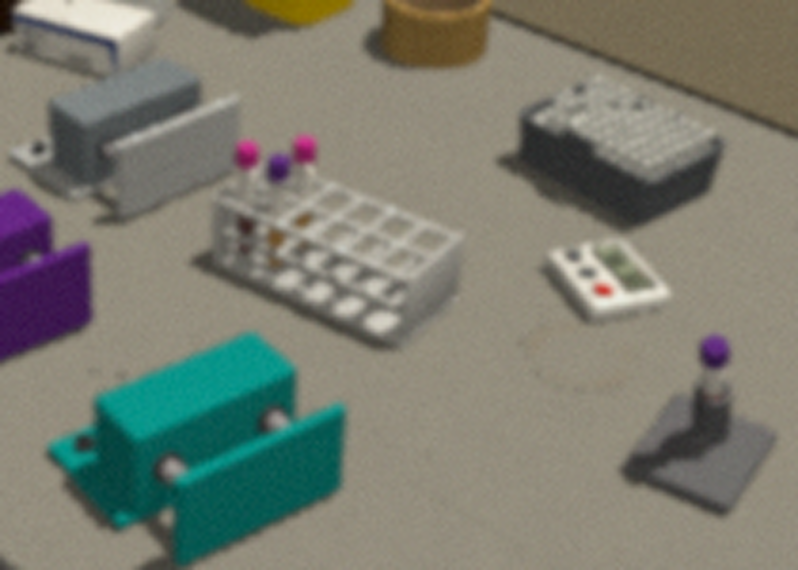

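Run:
```python
from h import *
t=snap("top");s=snap("scene")
T=lambda x,y:(t,170+x/3.2,130+y/3.2); S=lambda x,y:(s,195+x/3.8,140+y/3.8)
print("cap",tri([T(725,147),S(714,350)]))
for p in ((640,112),(715,98),(733,190),(662,203)): print("base",onz(*T(*p),.01))
for n,p,q in (("rackNE",(458,120),(462,238)),("rackSE",(467,195),(405,285)),("SW",(283,222),(215,195)),("tubeA",(291,192),(247,153)),("tubeB",(320,149),(305,150)),("tubeC",(325,187),(280,167))):print(n,tri([T(*p),S(*q)]))
print("padtop", onz(*T(180,102),.064),onz(*T(172,238),.064), onz(*S(240,97),.064),onz(*S(115,165),.064))
print("block", onz(*T(132,98),.064),onz(*T(124,238),.064))
st=manip.read_state(); print(rot(st["tcp_rot"]).as_matrix().round(3))
```

```text
cap (array([ 0.59235345, -0.34939246,  0.08921234]), [np.float64(0.00029316578680372115), np.float64(0.00029316578680363707)])
base [ 0.64070883 -0.30869164  0.01      ]
base [ 0.65162734 -0.37178916  0.01      ]
base [ 0.57389358 -0.38055941  0.01      ]
base [ 0.5640918  -0.32156989  0.01      ]
rackNE (array([ 0.62625442, -0.15202883,  0.05159638]), [np.float64(6.742165673694146e-05), np.float64(6.742165673690431e-05)])
rackSE (array([ 0.56591752, -0.15661372,  0.04697118]), [np.float64(0.0008193662577256648), np.float64(0.0008193662577256001)])
SW (array([ 0.54476857, -0.01091453,  0.05576803]), [np.float64(0.001563723325811043), np.float64(0.0015637233258110025)])
tubeA (array([ 0.56450297, -0.01822431,  0.08281943]), [np.float64(8.383140969697531e-05), np.float64(8.38314096971141e-05)])
tubeB (array([ 0.59738137, -0.04063341,  0.08138222]), [np.float64(0.0005851501047119667), np.float64(0.0005851501047118062)])
tubeC (array([ 0.56828816, -0.0443285 ,  0.08189598]), [np.float64(0.0003083454081972616), np.float64(0.000308345408197185)])
padtop [0.64118531 0.06704747 0.064     ] [0.53362234 0.07359175 0.064     ] [0.6395672  0.06254387 0.064     ] [0.51213266 0.05380113 0.064     ]
block [0.64501499 0.10456106 0.064     ] [0.53425944 0.11038453 0.064     ]
[[-0.909 -0.     0.417]
 [-0.417  0.    -0.909]
 [-0.    -1.    -0.   ]]
```

```bash
cat >> h.py <<'E'
def Rdes(psi,tilt=0,lean=0):
    """Option A: jaw z=(cos psi,sin psi), tool y down; then tilt (rad): tool y leans toward +lean-heading"""
    z=np.array([np.cos(psi),np.sin(psi),0]);y=np.array([0,0,-1.]);x=np.cross(y,z)
    M=np.column_stack([x,y,z])
    if tilt:
        ax=np.cross([0,0,-1.],[np.cos(lean),np.sin(lean),0]); M=R.from_rotvec(ax*tilt).as_matrix()@M
    return M
def plan(p,M=None):
    st=manip.read_state(); C=rot(st["tcp_rot"])
    d=C.inv().apply(np.array(p)-st["ee_pos"])*1000
    w=(C.inv()*R.from_matrix(M)).as_rotvec() if M is not None else np.zeros(3)
    print("t",round(st["time_s"],2),"pos",st["ee_pos"].round(4),"F",st["ft_force"].round(2),"w",round(st["width"],3))
    print("delta",d.round(1),"turn",w.round(4),"rows>=",max(np.linalg.norm(d)/50,np.degrees(np.linalg.norm(w))/8.59).round(1))
E
python3 - <<'E'
from h import *
plan([.30,-.38,.30],Rdes(np.radians(-20)))
t=snap("top")
for p in ((452,228),(470,260),(455,190),(440,60)): print(onz(t,*p,0),onz(t,*p,.2))
E
```

```text
t 0.35 pos [ 0.2812 -0.6135  0.2501] F [ 0.69  0.7  -0.4 ] w 1.0
delta [-114.4  -49.8 -204.5] turn [ 3.000e-04 -7.919e-01 -1.000e-04] rows>= 5.3
[ 0.47132623 -0.51399675  0.        ] [ 0.45300344 -0.42097991  0.2       ]
[ 0.3884911  -0.55191835  0.        ] [ 0.38525434 -0.45199519  0.2       ]
[ 0.57157568 -0.53235631  0.        ] [ 0.53499534 -0.43599581  0.2       ]
[ 0.94308231 -0.5288797   0.        ] [ 0.83884275 -0.43315236  0.2       ]
```

Emit:
move_arm([
  {"delta_pos":[-14,-50,-25],"turn":[0,-0.1,0]},
  {"delta_pos":[-34,-50,-60],"turn":[0,-0.24,0]},
  {"delta_pos":[-60,-50,-105],"turn":[0,-0.38,0]},
  {"delta_pos":[-85,-50,-150],"turn":[0,-0.52,0]},
  {"delta_pos":[-105,-50,-188],"turn":[0,-0.66,0]},
  {"delta_pos":[-114,-50,-204],"turn":[0,-0.79,0]},
], hand=100)

```text
time_s: 1.0
ee_pos: [0.3003, -0.3764, 0.3005]
tcp_rot: [0.408, -0.408, 0.578, -0.577]
ft_force: [-0.1, -1.2, 0.7]
width: 1.0
```

Run:
```python
from h import *
plan([.59,-.30,.22],Rdes(np.radians(8)))
```

```text
t 1.0 pos [ 0.3003 -0.3764  0.3005] F [-0.05 -1.21  0.7 ] w 1.0
delta [-168.9   80.5  247.4] turn [ 3.000e-04 -4.809e-01 -8.000e-04] rows>= 6.2
```

Emit:
move_arm([
  {"delta_pos":[-27,13,40],"turn":[0,-0.08,0]},
  {"delta_pos":[-54,26,80],"turn":[0,-0.16,0]},
  {"delta_pos":[-81,39,120],"turn":[0,-0.24,0]},
  {"delta_pos":[-108,52,160],"turn":[0,-0.32,0]},
  {"delta_pos":[-135,65,200],"turn":[0,-0.4,0]},
  {"delta_pos":[-160,76,235],"turn":[0,-0.46,0]},
  {"delta_pos":[-169,80,247],"turn":[0,-0.48,0]},
  {"delta_pos":[-169,80,247],"turn":[0,-0.48,0]},
])

```text
time_s: 1.8
ee_pos: [0.5913, -0.2975, 0.2192]
tcp_rot: [0.535, -0.534, 0.464, -0.462]
ft_force: [-0.2, 0.1, 0.5]
width: 0.999
```

Run:
```python
from h import *
import pickle
c=snap("wrist","w1.png"); pickle.dump(c,open("w1.pkl","wb"))
plan([.59,-.37,.22],Rdes(np.radians(8)))
```

```text
t 1.85 pos [ 0.5897 -0.2993  0.2198] F [-0.55 -0.24  0.55] w 1.0
delta [70.1 -0.3 -9.5] turn [ 0.0012 -0.0003 -0.0015] rows>= 1.4
```

View pics/w1.png

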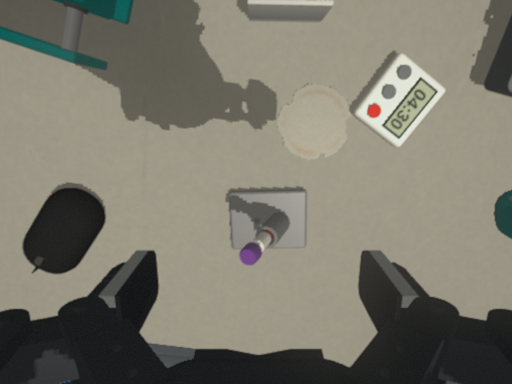

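Wrist view 1: rest plate corners at (231,192), (306,191), (306,247), (232,248), and the purple cap at (251,254) with the tube entering the sleeve at (275,225). The timer at (400,98) is clear of it. Next is a second view.

Emit:
move_arm([
  {"delta_pos":[30,0,0],"turn":[0,0,0]},
  {"delta_pos":[60,0,0],"turn":[0,0,0]},
  {"delta_pos":[60,0,0],"turn":[0,0,0]},
])

```text
time_s: 2.15
ee_pos: [0.5947, -0.3664, 0.2203]
tcp_rot: [-0.53, 0.533, -0.466, 0.467]
ft_force: [0.0, -1.0, 0.1]
width: 1.001
```

Run:
```python
from h import *
import pickle
c=snap("wrist"); pickle.dump(c,open("w2.pkl","wb"))
crop(c,180,80,340,200,5,"w2c.png")
c=pickle.load(open("w1.pkl","rb")); crop(c,210,170,330,270,6,"w1c.png")
```

```text
(no output)
```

View pics/w1c.png

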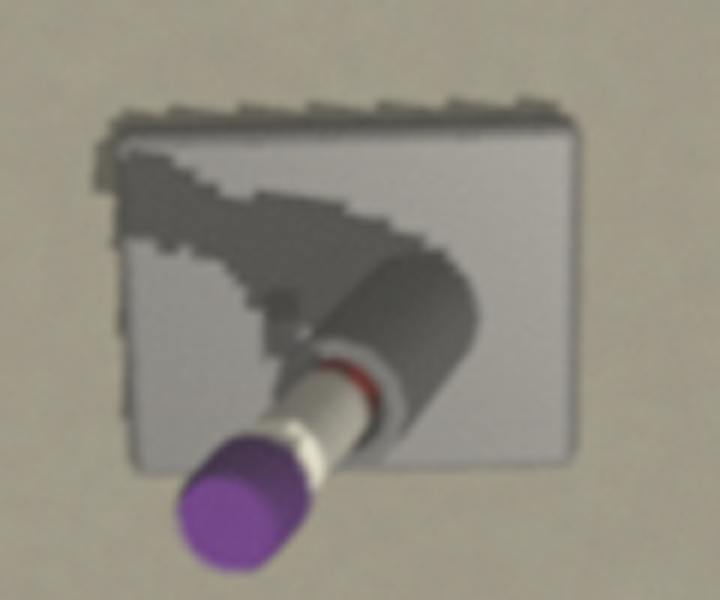

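View pics/w2c.png

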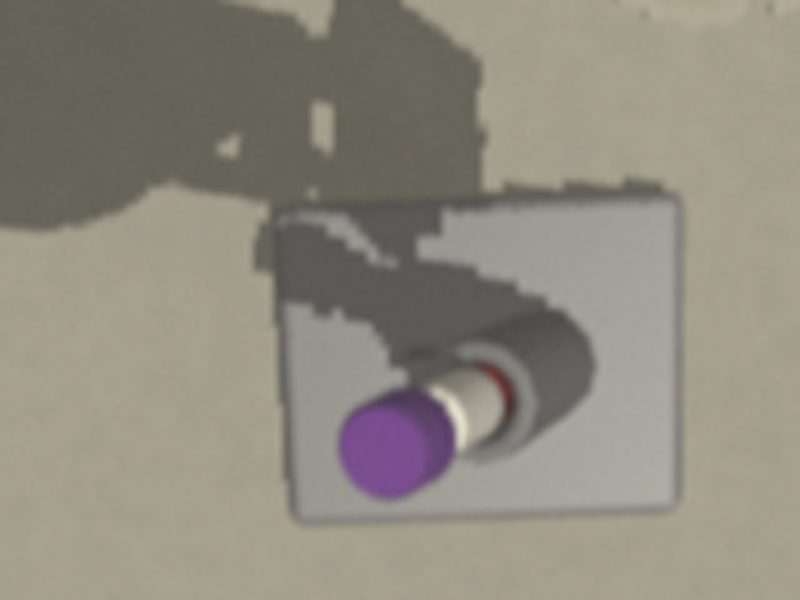

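Run:
```python
from h import *
import pickle
a=pickle.load(open("w1.pkl","rb"));b=pickle.load(open("w2.pkl","rb"))
A=lambda x,y:(a,210+x/6,170+y/6);B=lambda x,y:(b,180+x/5,80+y/5)
print("captop",tri([A(228,520),B(390,450)]))
print("mouth",tri([A(345,402),B(482,401)]))
P=[];Q=[]
for p,q in (((118,132),(275,212)),((578,125),(680,200)),((576,462),(680,508)),((136,470),(298,520))):
    x=tri([A(*p),B(*q)]);print("corner",x[0].round(4),np.round(x[1],4),onz(*A(*p),.01).round(4),onz(*B(*q),.01).round(4)); P.append(x[0])
P=np.array(P)
print("centre",P.mean(0), "yaw",np.degrees([np.arctan2(*(P[1]-P[0])[1::-1]),np.arctan2(*(P[2]-P[3])[1::-1])]))
print(b["st"]["ee_pos"])
```

```text
captop (array([ 0.59050204, -0.34657073,  0.09828409]), [np.float64(0.0006941545820815812), np.float64(0.0006941545820816251)])
mouth (array([ 0.60633094, -0.34406545,  0.05795401]), [np.float64(0.00023845837536731212), np.float64(0.00023845837536702963)])
corner [ 0.5649 -0.3207  0.008 ] [0.0001 0.0001] [ 0.5649 -0.3201  0.01  ] [ 0.5652 -0.3205  0.01  ]
corner [ 0.6424 -0.3083  0.0083] [0.0002 0.0002] [ 0.6419 -0.3079  0.01  ] [ 0.6423 -0.3082  0.01  ]
corner [ 0.6522 -0.3676  0.0127] [0.0002 0.0002] [ 0.6526 -0.3687  0.01  ] [ 0.653  -0.3682  0.01  ]
corner [ 0.5761 -0.38    0.0127] [0.0006 0.0006] [ 0.5754 -0.3813  0.01  ] [ 0.5766 -0.3807  0.01  ]
centre [ 0.60889721 -0.34414678  0.01042457] yaw [9.09712693 9.25612312]
[ 0.5946654  -0.36635757  0.22030922]
```

Run:
```python
from h import *
ax=np.array([-.3376,-.0547,.9397]);top=np.array([.5905,-.3466,.0983])
M=Rdes(np.radians(9.2),np.radians(20),np.radians(9.2)); print(M.round(3))
plan(top+ax*.055,M); plan(top-ax*.008,M)
```

```text
[[ 0.16   0.338  0.928]
 [-0.987  0.055  0.15 ]
 [ 0.    -0.94   0.342]]
t 2.2 pos [ 0.5952 -0.3635  0.2203] F [-0.62  0.34 -0.46] w 0.995
delta [-16.9  70.3 -21.1] turn [ 0.3515 -0.0282  0.006 ] rows>= 2.4
t 2.2 pos [ 0.5952 -0.3635  0.2203] F [-0.62  0.34 -0.46] w 0.995
delta [-17.6 129.5   0.6] turn [ 0.3515 -0.0282  0.006 ] rows>= 2.6
```

Emit:
move_arm([
  {"delta_pos":[-5,15,-6],"turn":[0.1,-0.008,0]},
  {"delta_pos":[-10,40,-12],"turn":[0.2,-0.016,0]},
  {"delta_pos":[-15,60,-18],"turn":[0.3,-0.025,0]},
  {"delta_pos":[-17,70,-21],"turn":[0.35,-0.028,0.006]},
  {"delta_pos":[-17,70,-21],"turn":[0.35,-0.028,0.006]},
])

```text
time_s: 2.7
ee_pos: [0.567, -0.3502, 0.1482]
tcp_rot: [0.622, -0.437, 0.375, -0.53]
ft_force: [-0.0, -0.6, 0.6]
width: 1.002
```

Run:
```python
from h import *
ax=np.array([-.3376,-.0547,.9397]);top=np.array([.5905,-.3466,.0983])
M=Rdes(np.radians(9.2),np.radians(20),np.radians(9.2))
c=snap("wrist","w3.png"); plan(top-ax*.008,M)
st=manip.read_state();print(rot(st["tcp_rot"]).as_matrix()[:,1].round(4)); print(proj(c,top),proj(c,top-ax*.084))
```

```text
t 2.75 pos [ 0.5696 -0.3502  0.1501] F [ 0.58 -0.72  0.12] w 1.002
delta [-0.2 63.9  2.5] turn [ 0.0042 -0.0032  0.0001] rows>= 1.3
[ 0.3337  0.054  -0.9411]
[268.89061307 228.90052642] [266.26258442 191.35253222]
```

View pics/w3.png

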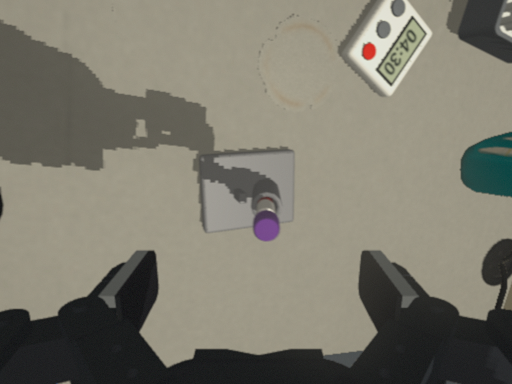

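Run:
```python
from h import *
ax=np.array([-.3376,-.0547,.9397]);top=np.array([.5905,-.3466,.0983])
M=Rdes(np.radians(9.2),np.radians(20),np.radians(9.2))
c=snap("wrist"); crop(c,190,130,310,250,5,"w4c.png"); print(c["st"]["ee_pos"]); print(proj(c,top),proj(c,top-ax*.045)); plan(top-ax*.008,M)
```

```text
[ 0.56958624 -0.35019104  0.15009187]
[263.26348006 227.60639473] [262.54349958 204.49520414]
t 2.8 pos [ 0.5716 -0.35    0.1514] F [0.37 0.48 1.04] w 1.0
delta [-0.4 64.4 -0. ] turn [ 0.0021 -0.0013  0.0011] rows>= 1.3
```

View pics/w4c.png

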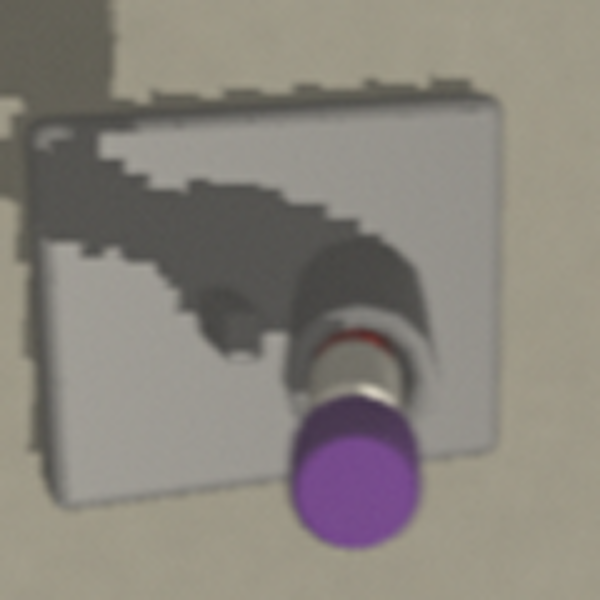

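The cap top is at (261,228) against a predicted (263,228), which agrees to about 1 mm. The jaws straddle it, so I'll descend along the axis and close.

Emit:
move_arm([
  {"delta_pos":[0,10,-0.5],"turn":[0,0,0]},
  {"delta_pos":[0,22,-0.5],"turn":[0,0,0]},
  {"delta_pos":[0,34,-0.5],"turn":[0,0,0]},
  {"delta_pos":[0,46,-0.5],"turn":[0,0,0]},
  {"delta_pos":[0,56,-0.5],"turn":[0,0,0]},
  {"delta_pos":[0,62,-0.5],"turn":[0,0,0]},
  {"delta_pos":[0,64,-0.5],"turn":[0,0,0]},
  {"delta_pos":[0,64,-0.5],"turn":[0,0,0]},
])

```text
time_s: 3.6
ee_pos: [0.5927, -0.3466, 0.0907]
tcp_rot: [0.623, -0.437, 0.373, -0.531]
ft_force: [0.3, -1.6, -0.0]
width: 1.001
```

Emit:
move_arm([
  {"delta_pos":[0,0,0],"turn":[0,0,0]},
  {"delta_pos":[0,0,0],"turn":[0,0,0]},
  {"delta_pos":[0,0,0],"turn":[0,0,0]},
  {"delta_pos":[0,0,0],"turn":[0,0,0]},
  {"delta_pos":[0,0,0],"turn":[0,0,0]},
  {"delta_pos":[0,0,0],"turn":[0,0,0]},
], hand=0)

```text
time_s: 4.2
ee_pos: [0.5927, -0.347, 0.0911]
tcp_rot: [0.623, -0.437, 0.372, -0.531]
ft_force: [-1.8, 0.1, 2.0]
width: 0.16
```

Run:
```python
from h import *
ax=np.array([-.3376,-.0547,.9397]);top=np.array([.5905,-.3466,.0983])
M=Rdes(np.radians(9.2),np.radians(20),np.radians(9.2))
c=snap("wrist","w5.png"); plan(top-ax*.008,M)
```

```text
t 4.25 pos [ 0.5927 -0.3469  0.091 ] F [-1.8   0.38  2.65] w 0.16
delta [-0.7  0.5  0.5] turn [ 0.0022 -0.0015  0.0013] rows>= 0.0
```

View pics/w5.png

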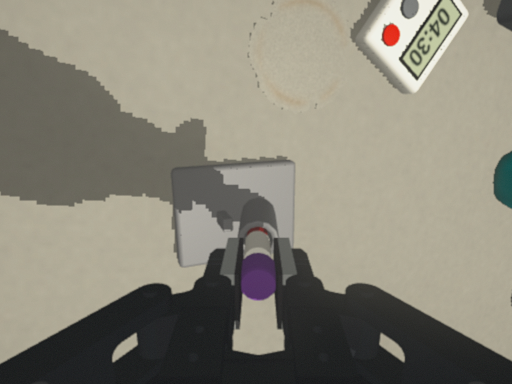

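Width holds at 0.16, and the picture shows the purple cap between the pads at (258,277). Pulling out along the axis.

Emit:
move_arm([
  {"delta_pos":[0,-6,0],"turn":[0,0,0]},
  {"delta_pos":[0,-16,0],"turn":[0,0,0]},
  {"delta_pos":[0,-28,0],"turn":[0,0,0]},
  {"delta_pos":[0,-42,0],"turn":[0,0,0]},
  {"delta_pos":[0,-58,0],"turn":[0,0,0]},
  {"delta_pos":[0,-76,0],"turn":[0,0,0]},
  {"delta_pos":[0,-94,0],"turn":[0,0,0]},
  {"delta_pos":[0,-108,0],"turn":[0,0,0]},
  {"delta_pos":[0,-112,0],"turn":[0,0,0]},
])

```text
time_s: 5.15
ee_pos: [0.5552, -0.3538, 0.1989]
tcp_rot: [0.622, -0.437, 0.371, -0.532]
ft_force: [1.2, 0.2, 0.3]
width: 0.165
```

Run:
```python
from h import *
plan([.589,-.16,.22],Rdes(np.radians(7)))
```

```text
t 5.15 pos [ 0.5552 -0.3538  0.1989] F [1.22 0.19 0.32] w 0.165
delta [-186.     1.4   67.4] turn [-0.3487  0.0358 -0.003 ] rows>= 4.0
```

Emit:
move_arm([
  {"delta_pos":[-25,-10,10],"turn":[-0.06,0.006,0]},
  {"delta_pos":[-60,-10,22],"turn":[-0.12,0.012,0]},
  {"delta_pos":[-95,-8,34],"turn":[-0.18,0.02,0]},
  {"delta_pos":[-135,-5,46],"turn":[-0.24,0.025,0]},
  {"delta_pos":[-175,-2,58],"turn":[-0.3,0.03,0]},
  {"delta_pos":[-205,1,66],"turn":[-0.349,0.036,-0.003]},
  {"delta_pos":[-216,1,67],"turn":[-0.349,0.036,-0.003]},
  {"delta_pos":[-216,1,67],"turn":[-0.349,0.036,-0.003]},
  {"delta_pos":[-216,1,67],"turn":[-0.349,0.036,-0.003]},
])

```text
time_s: 6.05
ee_pos: [0.5831, -0.1321, 0.2197]
tcp_rot: [-0.529, 0.53, -0.469, 0.469]
ft_force: [-0.4, -0.3, 0.5]
width: 0.161
```

Run:
```python
from h import *
import pickle
c=snap("wrist","w6.png"); pickle.dump(c,open("w6.pkl","wb")); print(c["st"]["ee_pos"])
plan([.589,-.06,.24],Rdes(np.radians(7)))
```

```text
[ 0.58312806 -0.13212307  0.21974888]
t 6.1 pos [ 0.583  -0.1329  0.2198] F [-1.01 -0.76 -0.39] w 0.159
delta [-71.6 -20.3  14.6] turn [ 0.0009 -0.003   0.0009] rows>= 1.5
```

View pics/w6.png

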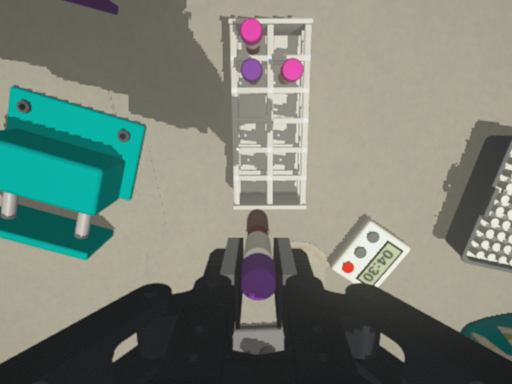

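Wrist view of the rack: top corners at (231,20), (312,20), (306,207) and (234,207), with tube caps at (251,31), (251,70) and (292,69). The held tube's lower end is at (257,217). Next is a second view for height.

Emit:
move_arm([
  {"delta_pos":[-20,-8,4],"turn":[0,0,0]},
  {"delta_pos":[-50,-16,11],"turn":[0,0,0]},
  {"delta_pos":[-72,-20,15],"turn":[0,0,0]},
  {"delta_pos":[-72,-20,15],"turn":[0,0,0]},
  {"delta_pos":[-72,-20,15],"turn":[0,0,0]},
])

```text
time_s: 6.6
ee_pos: [0.5891, -0.0616, 0.2396]
tcp_rot: [-0.528, 0.529, -0.47, 0.47]
ft_force: [0.2, -0.4, -0.7]
width: 0.159
```

Run:
```python
from h import *
import pickle
c=snap("wrist","w7.png"); pickle.dump(c,open("w7.pkl","wb")); print(c["st"]["ee_pos"])
crop(c,180,60,340,260,4,"w7c.png"); c=pickle.load(open("w6.pkl","rb")); crop(c,200,0,340,220,3.6,"w6c.png")
```

```text
[ 0.58914189 -0.06157414  0.23964533]
```

View pics/w6c.png

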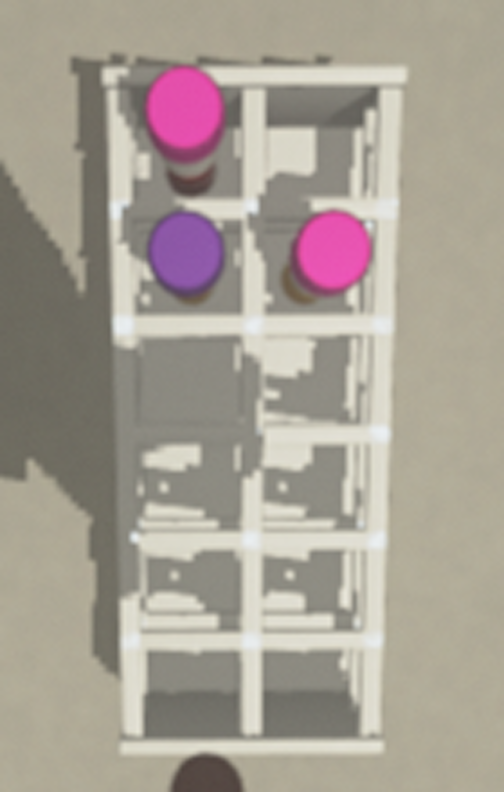

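View pics/w7.png

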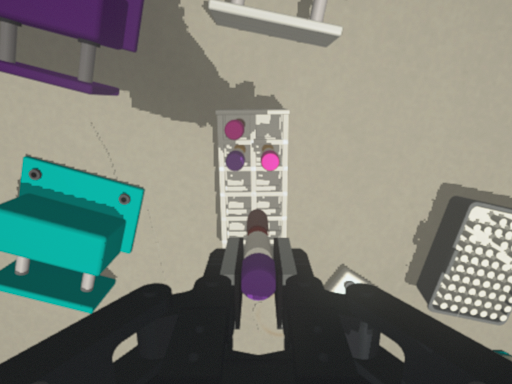

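View pics/w7c.png

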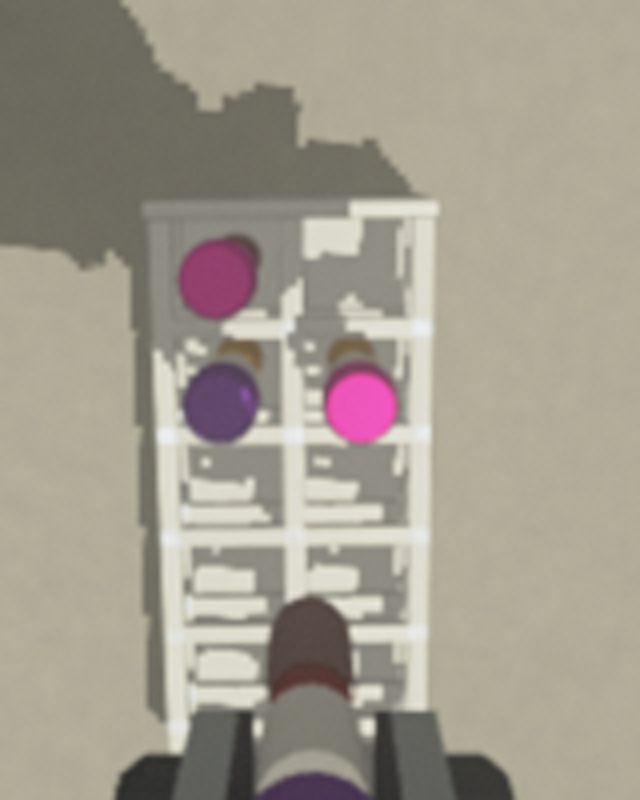

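Run:
```python
from h import *
import pickle
a=pickle.load(open("w6.pkl","rb"));b=pickle.load(open("w7.pkl","rb"))
A=lambda x,y:(a,200+x/3.6,0+y/3.6);B=lambda x,y:(b,180+x/4,60+y/4)
L=[((252,207),(290,328),0,49.5),((252,325),(290,435),0,24.5),((252,433),(290,536),0,0),((251,538),(292,634),0,-24.5),
((118,207),(160,328),-31,49.5),((123,325),(167,434),-31,24.5),((387,325),(422,434),31,24.5),((380,433),(420,536),31,0),((377,538),(418,634),31,-24.5)]
W=[];Lc=[]
for p,q,x,y in L:
    r=tri([A(*p),B(*q)]);print((x,y),r[0].round(4),r[1][0].round(4),onz(*A(*p),.055)[:2].round(4),onz(*B(*q),.055)[:2].round(4))
    W.append((onz(*A(*p),.055)+onz(*B(*q),.055))[:2]/2);Lc.append((x/1000,y/1000))
W=np.array(W);Lc=np.array(Lc)
# also corners from A only
for p,c in (((103,75),(-33,77)),((407,72),(33,77)),((122,745),(-33,-77)),((383,745),(33,-77))):
    print("corner",c,onz(*A(*p),.055)[:2].round(4))
wm=W.mean(0);lm=Lc.mean(0)
H=(Lc-lm).T@(W-wm);th=np.arctan2(H[0,1]-H[1,0],H[0,0]+H[1,1]);
Rm=np.array([[np.cos(th),-np.sin(th)],[np.sin(th),np.cos(th)]]);o=wm-Rm@lm
print("rack o",o,"yaw",np.degrees(th),"res mm",((W-(o+Lc@Rm.T))*1000).round(1).tolist())
for n,p,q in (("A",(185,108),(217,280)),("C",(187,252),(221,402)),("B",(333,251),(361,407))): 
    x=tri([A(*p),B(*q)]);print(n,x[0].round(4),x[1][0].round(4),"local",(Rm.T@(x[0][:2]-o)*1000).round(1))
# tube end
print("tube bottom tool frame:")
for c,u,v in ((a,257.5,211),(b,258,210)):
    o3,d=ray(c,u,v);M=rot(c["st"]["tcp_rot"]).as_matrix();ol=M.T@(o3-c["st"]["ee_pos"]);dl=M.T@d
    print((ol+dl*(.076-ol[1])/dl[1])*1000)
# pad
for u,v in ((209,8),(337,42),(210,2),(342,32)): print("pad",onz(b,u,v,.064).round(4))
```

```text
(0, 49.5) [ 0.5796 -0.029   0.0538] 0.0 [ 0.5796 -0.0291] [ 0.5796 -0.0288]
(0, 24.5) [ 0.5826 -0.0536  0.0531] 0.0003 [ 0.5828 -0.0537] [ 0.5823 -0.0533]
(0, 0) [ 0.5855 -0.0773  0.0552] 0.0004 [ 0.5859 -0.0774] [ 0.5851 -0.0773]
(0, -24.5) [ 0.5885 -0.1013  0.0558] 0.0003 [ 0.5888 -0.1014] [ 0.5883 -0.1016]
(-31, 49.5) [ 0.5502 -0.0325  0.0533] 0.0 [ 0.5503 -0.0327] [ 0.5504 -0.0323]
(-31, 24.5) [ 0.5537 -0.0571  0.051 ] 0.0001 [ 0.5539 -0.0572] [ 0.5541 -0.0563]
(31, 24.5) [ 0.6131 -0.0499  0.0526] 0.0003 [ 0.6131 -0.0501] [ 0.6126 -0.0495]
(31, 0) [ 0.6155 -0.0738  0.0544] 0.0001 [ 0.6153 -0.0738] [ 0.6155 -0.0737]
(31, -24.5) [ 0.6183 -0.0978  0.0556] 0.0 [ 0.6184 -0.0979] [ 0.6184 -0.098 ]
corner (-33, 77) [ 0.5445 -0.0068]
corner (33, 77) [0.6091 0.0016]
corner (-33, -77) [ 0.5637 -0.1561]
corner (33, -77) [ 0.6279 -0.1484]
rack o [ 0.58558597 -0.07758595] yaw 6.486613989731161 res mm [[-0.4, -0.6], [-0.2, -0.3], [-0.1, 0.3], [0.2, 0.4], [1.1, -0.6], [2.0, -0.0], [-0.8, -0.0], [-1.0, 0.3], [-0.7, 0.5]]
A [ 0.5641 -0.0173  0.0882] 0.0001 local [-14.6  62.4]
C [ 0.5672 -0.0425  0.0834] 0.0001 local [-14.3  37. ]
B [ 0.5959 -0.0393  0.0884] 0.0 local [14.6 36.9]
tube bottom tool frame:
[-3.63255726 76.         -0.85461631]
[-4.28139584 76.         -0.5451848 ]
pad [0.5335 0.0732 0.064 ]
pad [0.6388 0.0605 0.064 ]
pad [0.5339 0.0775 0.064 ]
pad [0.6415 0.0683 0.064 ]
```

Run:
```python
from h import *
plan([.6015,-.0877,.145],Rdes(np.radians(7)))
```

```text
t 6.65 pos [ 0.589  -0.0623  0.2394] F [-0.38 -0.27 -0.07] w 0.16
delta [26.5 94.4  9.6] turn [ 0.0016 -0.006   0.0021] rows>= 2.0
```

Emit:
move_arm([
  {"delta_pos":[14,15,5],"turn":[0,-0.003,0]},
  {"delta_pos":[26,35,9.6],"turn":[0.001,-0.006,0.002]},
  {"delta_pos":[26.5,55,9.6],"turn":[0.001,-0.006,0.002]},
  {"delta_pos":[26.5,75,9.6],"turn":[0.001,-0.006,0.002]},
  {"delta_pos":[26.5,90,9.6],"turn":[0.001,-0.006,0.002]},
  {"delta_pos":[26.5,94,9.6],"turn":[0.001,-0.006,0.002]},
  {"delta_pos":[26.5,94,9.6],"turn":[0.001,-0.006,0.002]},
  {"delta_pos":[26.5,94,9.6],"turn":[0.001,-0.006,0.002]},
])

```text
time_s: 7.45
ee_pos: [0.602, -0.088, 0.146]
tcp_rot: [0.53, -0.529, 0.468, -0.469]
ft_force: [0.1, 0.8, -0.8]
width: 0.157
```

Run:
```python
from h import *
import pickle
c=snap("wrist"); pickle.dump(c,open("w8.pkl","wb")); print(c["st"]["ee_pos"])
crop(c,150,20,370,310,2,"w8c.png")
plan([.6015,-.0877,.085],Rdes(np.radians(7)))
o=np.array([.5856,-.0776]);th=np.radians(7);Rm=np.array([[np.cos(th),-np.sin(th)],[np.sin(th),np.cos(th)]])
for l in ((.0145,-.012),(0,0),(0,-.0245),(.031,0)): print(l,proj(c,np.append(o+Rm@l,.055))-[150,20])
```

```text
[ 0.60203876 -0.088002    0.14603085]
t 7.5 pos [ 0.6022 -0.0878  0.1464] F [-0.07  0.51 -0.34] w 0.16
delta [-0.2 61.4 -0.7] turn [-0.001  -0.0002  0.0005] rows>= 1.2
(0.0145, -0.012) [107.92526065 188.7059843 ]
(0, 0) [ 85.79708191 171.27505661]
(0, -0.0245) [ 86.46760238 206.38062028]
(0.031, 0) [133.0709192  171.23030869]
```

View pics/w8c.png

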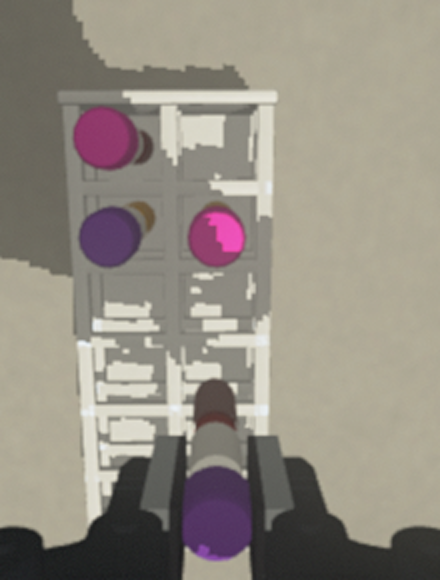

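Predicted and seen bar crossings agree within about 1 px, and the tube end at (214,378) in the crop lies over the (+14.5, −12) place. Lowering.

Emit:
move_arm([
  {"delta_pos":[0,10,0],"turn":[0,0,0]},
  {"delta_pos":[0,20,0],"turn":[0,0,0]},
  {"delta_pos":[0,30,0],"turn":[0,0,0]},
  {"delta_pos":[0,40,0],"turn":[0,0,0]},
  {"delta_pos":[0,50,0],"turn":[0,0,0]},
  {"delta_pos":[0,56,0],"turn":[0,0,0]},
  {"delta_pos":[0,60,0],"turn":[0,0,0]},
  {"delta_pos":[0,60,0],"turn":[0,0,0]},
])

```text
time_s: 8.3
ee_pos: [0.6021, -0.0878, 0.0858]
tcp_rot: [0.53, -0.53, 0.468, -0.469]
ft_force: [-0.3, -0.7, 0.7]
width: 0.158
```

Run:
```python
from h import *
c=snap("wrist","w9.png"); plan([.6015,-.0877,.083],Rdes(np.radians(7)))
```

```text
t 8.35 pos [ 0.6023 -0.0878  0.0863] F [0.66 0.19 0.56] w 0.165
delta [-0.2  3.3 -0.8] turn [-0.001  -0.0001  0.0004] rows>= 0.1
```

View pics/w9.png

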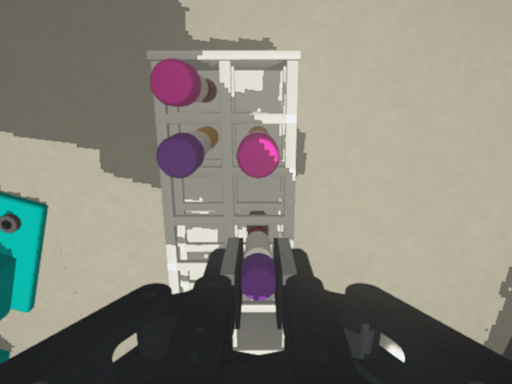

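The tube is down inside the place, with its lower end at (258,215) between the bars and no contact force. A few more millimetres.

Emit:
move_arm([
  {"delta_pos":[0,1,0],"turn":[0,0,0]},
  {"delta_pos":[0,2,0],"turn":[0,0,0]},
  {"delta_pos":[0,3,0],"turn":[0,0,0]},
  {"delta_pos":[0,3.5,0],"turn":[0,0,0]},
  {"delta_pos":[0,3.5,0],"turn":[0,0,0]},
])

```text
time_s: 8.85
ee_pos: [0.6036, -0.0879, 0.0849]
tcp_rot: [0.53, -0.529, 0.467, -0.47]
ft_force: [-3.2, -0.2, 12.6]
width: 0.158
```

Upward force of 12.6 N shows it is seated on the floor. I'll ease off and release.

Emit:
move_arm([
  {"delta_pos":[0,-1,0],"turn":[0,0,0]},
  {"delta_pos":[0,-1,0],"turn":[0,0,0]},
])

```text
time_s: 9.05
ee_pos: [0.6041, -0.0879, 0.0865]
tcp_rot: [0.53, -0.529, 0.467, -0.47]
ft_force: [-0.1, 0.1, -0.7]
width: 0.155
```

Emit:
move_arm([
  {"delta_pos":[0,0,0],"turn":[0,0,0]},
  {"delta_pos":[0,0,0],"turn":[0,0,0]},
  {"delta_pos":[0,0,0],"turn":[0,0,0]},
  {"delta_pos":[0,0,0],"turn":[0,0,0]},
  {"delta_pos":[0,0,0],"turn":[0,0,0]},
  {"delta_pos":[0,0,0],"turn":[0,0,0]},
], hand=100)

```text
time_s: 9.65
ee_pos: [0.6041, -0.0879, 0.0864]
tcp_rot: [0.53, -0.529, 0.467, -0.47]
ft_force: [-0.3, 0.5, -0.1]
width: 1.0
```

Run:
```python
from h import *
c=snap("wrist","w10.png"); plan([.6015,-.0877,.083],Rdes(np.radians(7)))
```

```text
t 9.7 pos [ 0.6041 -0.0879  0.0865] F [ 0.17  0.33 -0.26] w 0.999
delta [-0.5  3.5 -2.6] turn [-0.005  -0.0003  0.0017] rows>= 0.1
```

View pics/w10.png

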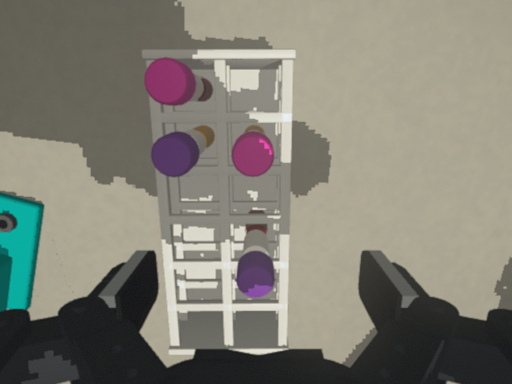

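Released: the tube stands in its place with its cap at (256,273). Retreating up and viewing rack and fence together.

Emit:
move_arm([
  {"delta_pos":[0,-10,0],"turn":[0,0,0]},
  {"delta_pos":[0,-30,0],"turn":[0,0,0]},
  {"delta_pos":[0,-60,0],"turn":[0,0,0]},
  {"delta_pos":[-10,-95,0],"turn":[0,0,0]},
  {"delta_pos":[-35,-130,0],"turn":[0,0,0]},
  {"delta_pos":[-60,-155,0],"turn":[0,0,0]},
  {"delta_pos":[-70,-164,0],"turn":[0,0,0]},
  {"delta_pos":[-70,-164,0],"turn":[0,0,0]},
  {"delta_pos":[-70,-164,0],"turn":[0,0,0]},
])

```text
time_s: 10.6
ee_pos: [0.5942, -0.0197, 0.2492]
tcp_rot: [0.53, -0.529, 0.467, -0.47]
ft_force: [-0.7, -1.4, -0.7]
width: 1.001
```

Run:
```python
from h import *
import pickle
c=snap("wrist","w11.png"); pickle.dump(c,open("w11.pkl","wb")); print(c["st"]["ee_pos"])
```

```text
[ 0.59420378 -0.01968137  0.24916203]
```

Emit:
move_arm([
  {"delta_pos":[-30,0,0],"turn":[0,0,0]},
  {"delta_pos":[-60,0,0],"turn":[0,0,0]},
  {"delta_pos":[-60,0,0],"turn":[0,0,0]},
  {"delta_pos":[-60,0,0],"turn":[0,0,0]},
])

```text
time_s: 11.05
ee_pos: [0.5863, 0.0384, 0.2469]
tcp_rot: [-0.528, 0.53, -0.469, 0.47]
ft_force: [-0.1, -0.8, 0.5]
width: 1.005
```

Run:
```python
from h import *
import pickle
c=snap("wrist","w12.png"); pickle.dump(c,open("w12.pkl","wb")); print(c["st"]["ee_pos"])
crop(c,160,20,360,170,4,"w12c.png")
crop(c,170,140,350,300,4,"w12d.png")
c=pickle.load(open("w11.pkl","rb"));crop(c,160,0,360,110,4,"w11c.png")
crop(c,170,70,350,230,4,"w11d.png")
```

```text
[0.58630108 0.03840113 0.24685611]
```

View pics/w11.png

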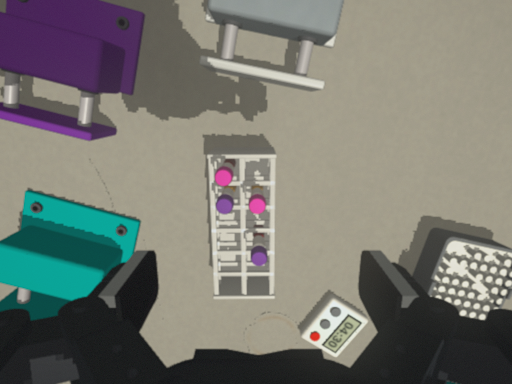

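View pics/w12.png

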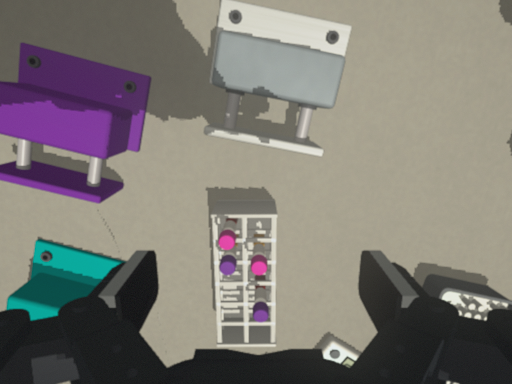

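View pics/w12c.png

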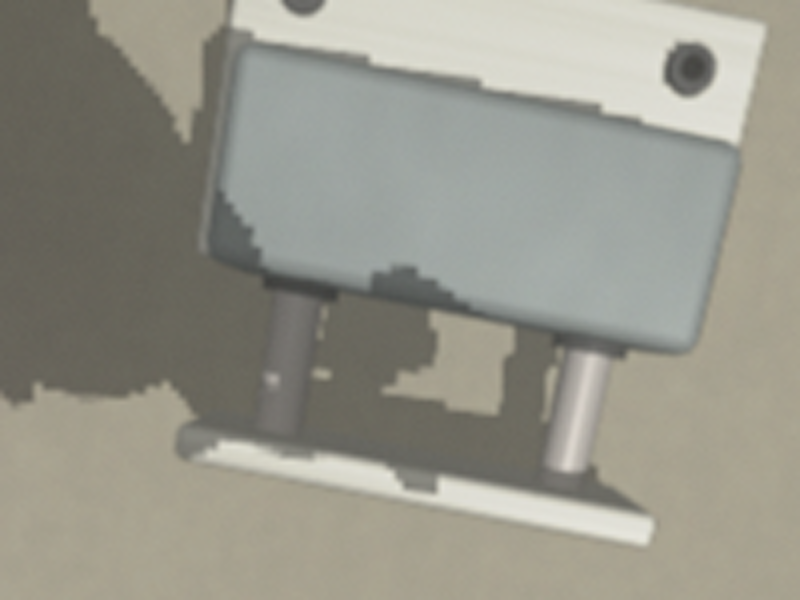

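View pics/w11c.png

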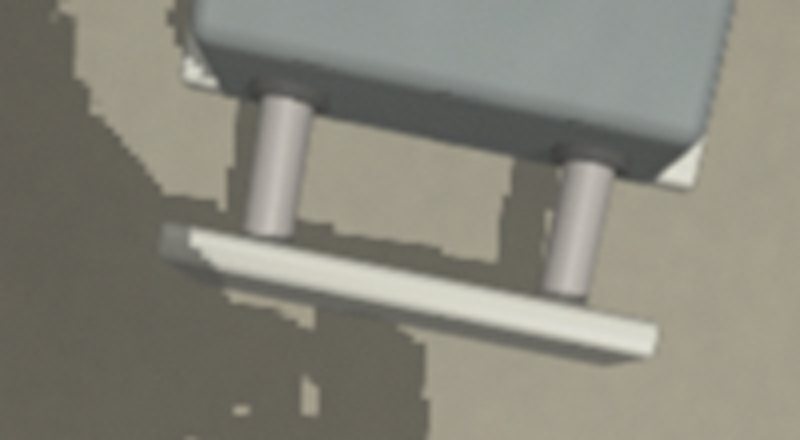

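View pics/w11d.png

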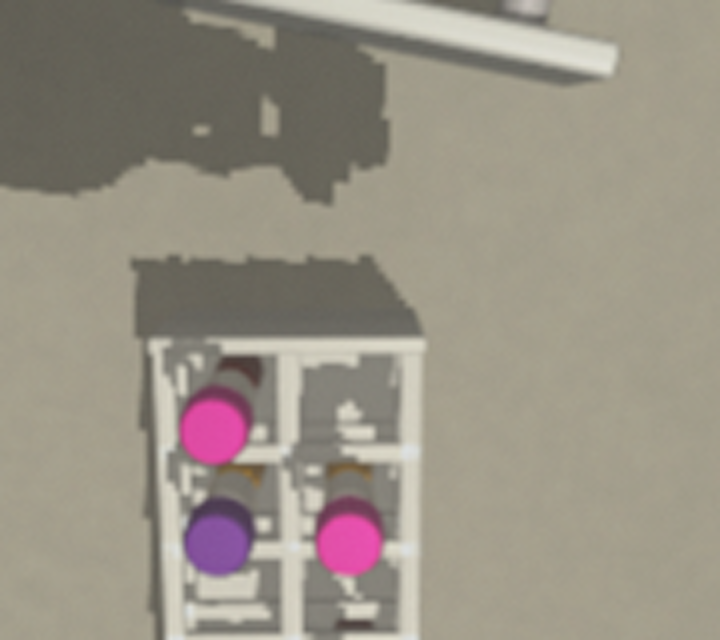

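View pics/w12d.png

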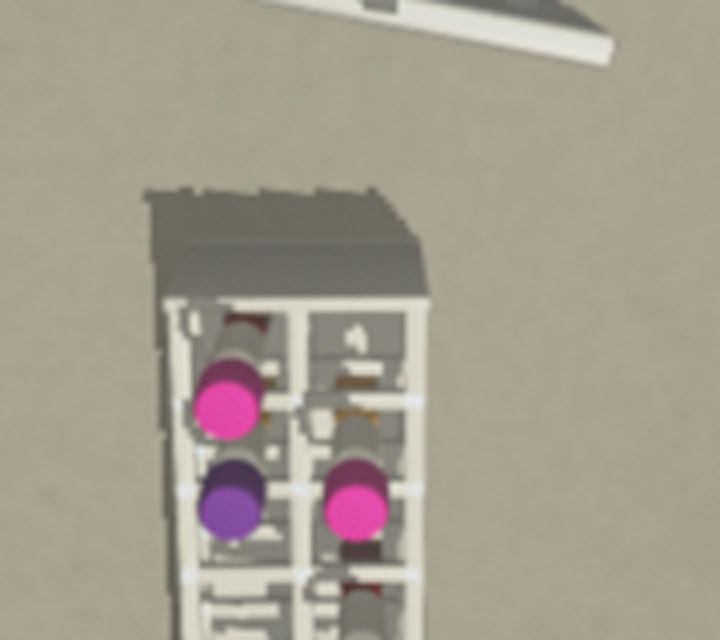

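```bash
cat > m.py <<'E'
from h import *
import pickle
a=pickle.load(open("w11.pkl","rb"));b=pickle.load(open("w12.pkl","rb"))
A=lambda x,y:(a,160+x/4,0+y/4);B=lambda x,y:(b,160+x/4,20+y/4)
A2=lambda x,y:(a,170+x/4,70+y/4);B2=lambda x,y:(b,170+x/4,140+y/4)
def yaw(p,q): return np.degrees(np.arctan2(q[1]-p[1],q[0]-p[0]))
for n,l,r in (("w12 pad front",B(182,458),B(645,547)),("w11 pad front",A(162,256),A(652,356)),("w12 block front",B(210,255),B(692,352)),("w12 block back",B(240,43),B(740,148)),("w11 pad back",A(190,228),A(657,325))):
    p=onz(*l,.064);q=onz(*r,.064);print(n,p.round(4),q.round(4),"len",np.linalg.norm(p-q).round(4),"mid",((p+q)/2).round(4),"yaw",yaw(p,q).round(2))
print("tri R",tri([A(652,356),B(645,547)]),"tri L",tri([A(162,256),B(182,458)]))
for n,l,r in (("w12 screws",B(303,-5),B(690,68)),):
    p=onz(*l,.0);q=onz(*r,.0);print(n,p,q,np.linalg.norm(p-q),(p+q)/2,yaw(p,q))
print("rack front edge w11",onz(*A2(148,340),.055),onz(*A2(425,338),.055),"w12",onz(*B2(163,297),.055),onz(*B2(430,297),.055))
# centre bar crossings
P=[]
for (p,q) in (((288,452),(298,400)),((290,548),(298,489)),((292,636),(300,574))):
    x=tri([A2(*p),B2(*q)]);print("cross",x[0].round(4),onz(*A2(*p),.055)[:2].round(4),onz(*B2(*q),.055)[:2].round(4))
# ends full picture
print("rear end w11",onz(a,214.5,297.5,.055),onz(a,275,297,.055),"w12",onz(b,217,345.5,.055),onz(b,275.5,345.5,.055))
print("newtube cap",tri([(a,259,257),(b,261,313)]))
E
python3 m.py
```

```text
w12 pad front [0.5343 0.0728 0.064 ] [0.6404 0.0654 0.064 ] len 0.1064 mid [0.5873 0.0691 0.064 ] yaw -3.98
w11 pad front [0.5336 0.0732 0.064 ] [0.6409 0.0658 0.064 ] len 0.1075 mid [0.5873 0.0695 0.064 ] yaw -3.97
w12 block front [0.5369 0.1165 0.064 ] [0.6433 0.109  0.064 ] len 0.1067 mid [0.5901 0.1127 0.064 ] yaw -4.04
w12 block back [0.5396 0.1587 0.064 ] [0.6459 0.1511 0.064 ] len 0.1066 mid [0.5928 0.1549 0.064 ] yaw -4.06
w11 pad back [0.5391 0.0795 0.064 ] [0.6409 0.0722 0.064 ] len 0.102 mid [0.59   0.0759 0.064 ] yaw -4.09
tri R (array([0.64029223, 0.06565417, 0.06586775]), [np.float64(0.00025602515359332133), np.float64(0.0002560251535930458)]) tri L (array([0.53436837, 0.07304019, 0.06681428]), [np.float64(0.000279691217190766), np.float64(0.0002796912171907127)])
w12 screws [0.54618811 0.18220537 0.        ] [0.64425165 0.17730065 0.        ] 0.09818612098799841 [0.59521988 0.17975301 0.        ] -2.863302651220606
rack front edge w11 [ 0.54417189 -0.00533993  0.055     ] [0.60889331 0.00295163 0.055     ] w12 [ 0.54408144 -0.00485265  0.055     ] [0.60921846 0.00297595 0.055     ]
cross [ 0.5799 -0.0287  0.0534] [ 0.5798 -0.0283] [ 0.58  -0.028]
cross [ 0.5828 -0.0524  0.0551] [ 0.5829 -0.0524] [ 0.5826 -0.0524]
cross [ 0.5858 -0.0727  0.0617] [ 0.5859 -0.0753] [ 0.5858 -0.0766]
rear end w11 [ 0.5642322  -0.15631971  0.055     ] [ 0.62812513 -0.14810825  0.055     ] w12 [ 0.56341436 -0.15669214  0.055     ] [ 0.62765538 -0.14896392  0.055     ]
newtube cap (array([ 0.60385195, -0.08996521,  0.08395081]), [np.float64(0.00017597953680485918), np.float64(0.0001759795368047046)])
```

Run:
```python
from h import *
import pickle
a=pickle.load(open("w11.pkl","rb"))
for u,v in ((302,336),(329,291),(367,315)): print("timer",onz(a,u,v,.018).round(3))
plan([.5932,-.1346,.15],Rdes(np.radians(7.1)))
```

```text
timer [ 0.674 -0.221  0.018]
timer [ 0.696 -0.155  0.018]
timer [ 0.747 -0.182  0.018]
t 11.1 pos [0.5865 0.0375 0.247 ] F [-0.5  -0.8   1.11] w 1.002
delta [171.4  97.6 -13.7] turn [ 0.0003 -0.0055  0.0032] rows>= 4.0
```

Emit:
move_arm([
  {"delta_pos":[25,0,-2],"turn":[0,0,0]},
  {"delta_pos":[60,10,-5],"turn":[0,0,0]},
  {"delta_pos":[100,30,-8],"turn":[0,0,0]},
  {"delta_pos":[140,60,-11],"turn":[0,-0.005,0.003]},
  {"delta_pos":[165,85,-13],"turn":[0,-0.005,0.003]},
  {"delta_pos":[171,98,-13.7],"turn":[0,-0.005,0.003]},
  {"delta_pos":[171,98,-13.7],"turn":[0,-0.005,0.003]},
  {"delta_pos":[171,98,-13.7],"turn":[0,-0.005,0.003]},
])

```text
time_s: 11.9
ee_pos: [0.5934, -0.1332, 0.15]
tcp_rot: [0.53, -0.53, 0.468, -0.468]
ft_force: [0.0, 0.3, 0.0]
width: 0.998
```

Run:
```python
from h import *
c=snap("wrist","w13.png")
plan([.5932,-.1346,.043],Rdes(np.radians(7.1)))
```

```text
t 11.95 pos [ 0.594  -0.1326  0.1507] F [-0.59  0.81  0.45] w 1.002
delta [  1.9 107.7  -1.1] turn [-0.0014  0.0013 -0.0004] rows>= 2.2
```

View pics/w13.png

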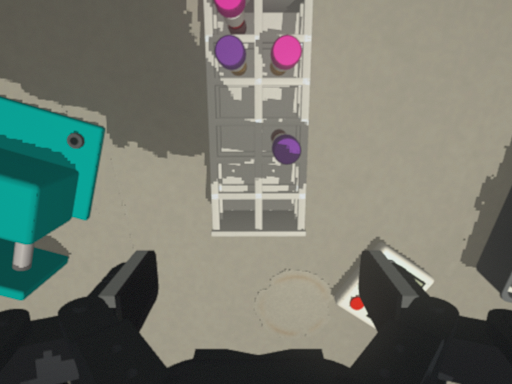

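The rack is centred between the jaws, its end plate running (212–305, 233) against the jaw middle at 258. All four tubes stand. Descending over its sides.

Emit:
move_arm([
  {"delta_pos":[1,15,-1],"turn":[0,0,0]},
  {"delta_pos":[2,35,-1],"turn":[0,0,0]},
  {"delta_pos":[2,55,-1],"turn":[0,0,0]},
  {"delta_pos":[2,72,-1],"turn":[0,0,0]},
  {"delta_pos":[2,86,-1],"turn":[0,0,0]},
  {"delta_pos":[2,97,-1],"turn":[0,0,0]},
  {"delta_pos":[2,104,-1],"turn":[0,0,0]},
  {"delta_pos":[2,107,-1],"turn":[0,0,0]},
  {"delta_pos":[2,107,-1],"turn":[0,0,0]},
])

```text
time_s: 12.85
ee_pos: [0.5934, -0.1346, 0.0436]
tcp_rot: [0.531, -0.53, 0.468, -0.468]
ft_force: [0.9, -0.2, 0.5]
width: 0.998
```

Run:
```python
from h import *
c=snap("wrist","w14.png")
plan([.5932,-.1346,.043],Rdes(np.radians(7.1)))
```

```text
t 12.9 pos [ 0.5937 -0.1347  0.044 ] F [-0.22  0.47 -0.62] w 0.997
delta [-0.2  1.  -0.5] turn [-0.0019  0.0012 -0.0002] rows>= 0.0
```

View pics/w14.png

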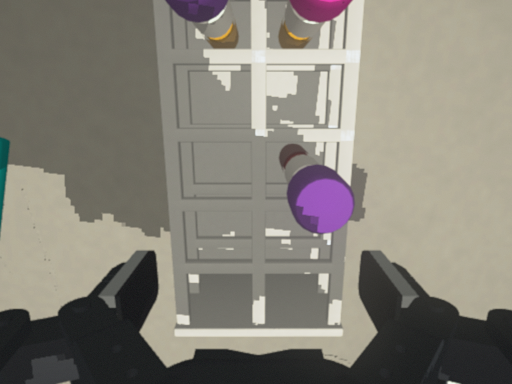

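Nothing touches; rack sides are at x = 185 and 342 px between the open pads, at 155 and 362. Closing.

Emit:
move_arm([
  {"delta_pos":[0,0,0],"turn":[0,0,0]},
  {"delta_pos":[0,0,0],"turn":[0,0,0]},
  {"delta_pos":[0,0,0],"turn":[0,0,0]},
  {"delta_pos":[0,0,0],"turn":[0,0,0]},
  {"delta_pos":[0,0,0],"turn":[0,0,0]},
], hand=0)

```text
time_s: 13.4
ee_pos: [0.5942, -0.1348, 0.0452]
tcp_rot: [0.531, -0.53, 0.467, -0.469]
ft_force: [-1.2, -0.5, 6.3]
width: 0.731
```

Run:
```python
from h import *
import pickle
c=snap("wrist","w15.png");pickle.dump(c,open("w15.pkl","wb"))
plan([.5932,-.1346,.043],Rdes(np.radians(7.1)))
c=snap("scene"); crop(c,180,140,360,275,4,"s15.png")
```

```text
t 13.45 pos [ 0.5943 -0.1348  0.0452] F [-2.58  0.74  5.43] w 0.728
delta [-0.4  2.2 -1. ] turn [-0.0033  0.0013  0.0005] rows>= 0.0
```

View pics/w15.png

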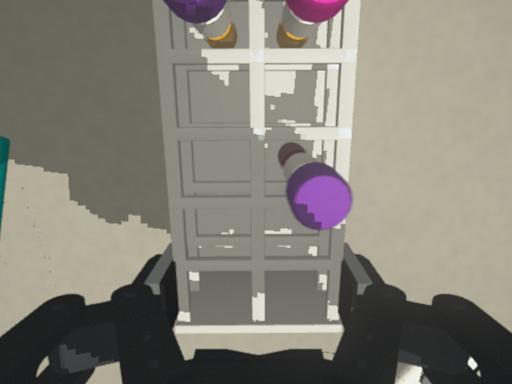

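View pics/s15.png

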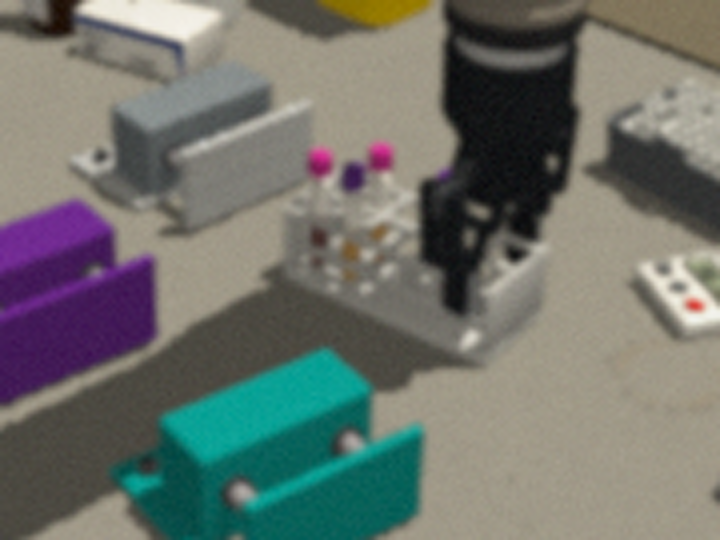

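Run:
```python
from h import *
import pickle
c=pickle.load(open("w15.pkl","rb"));st=c["st"];M=rot(st["tcp_rot"]).as_matrix()
for u,v in ((175,332),(343,331),(174,325),(343,324),(257,265),(256,200),(258,132),(258,56)):
    print((u,v),(M.T@(onz(c,u,v,.055)-st["ee_pos"])*1000).round(1))
ps=np.radians(-4);pm=np.array([.5873,.0693]);yd=np.array([-np.sin(ps),np.cos(ps)])
for g in (-.02,0,.0175):
    p=pm+yd*(g-.1355);print(g);plan([*p,.0445],Rdes(ps))
```

```text
(175, 332) [ 18.4  -9.9 -33.2]
(343, 331) [18.1 -9.7 32.8]
(174, 325) [ 15.2  -9.9 -33.4]
(343, 324) [14.9 -9.7 32.6]
(257, 265) [-10.5  -9.8  -0.9]
(256, 200) [-35.5  -9.8  -1.3]
(258, 132) [-59.   -9.8  -0.6]
(258, 56) [-82.4  -9.9  -0.5]
-0.02
t 13.5 pos [ 0.5943 -0.1348  0.0452] F [-2.48  0.93  6.29] w 0.727
delta [-50.8   0.6 -11.5] turn [-0.0033  0.1949  0.0002] rows>= 1.3
0
t 13.5 pos [ 0.5943 -0.1348  0.0452] F [-2.48  0.93  6.29] w 0.727
delta [-70.5   0.6  -7.7] turn [-0.0033  0.1949  0.0002] rows>= 1.4
0.0175
t 13.5 pos [ 0.5943 -0.1348  0.0452] F [-2.48  0.93  6.29] w 0.727
delta [-87.6   0.6  -4.3] turn [-0.0033  0.1949  0.0002] rows>= 1.8
```

Emit:
move_arm([
  {"delta_pos":[-2,1,-0.5],"turn":[0,0.01,0]},
  {"delta_pos":[-6,1,-1.5],"turn":[0,0.03,0]},
  {"delta_pos":[-12,1,-3],"turn":[0,0.05,0]},
  {"delta_pos":[-19,1,-4.5],"turn":[0,0.08,0]},
  {"delta_pos":[-26,1,-6],"turn":[0,0.11,0]},
  {"delta_pos":[-33,1,-7.5],"turn":[0,0.14,0]},
  {"delta_pos":[-40,1,-9],"turn":[0,0.165,0]},
  {"delta_pos":[-46,1,-10.5],"turn":[0,0.185,0]},
  {"delta_pos":[-50,1,-11.5],"turn":[0,0.195,0]},
  {"delta_pos":[-50,1,-11.5],"turn":[0,0.195,0]},
])

```text
time_s: 14.5
ee_pos: [0.5775, -0.0869, 0.0452]
tcp_rot: [-0.483, 0.481, -0.516, 0.519]
ft_force: [-0.4, -1.0, 6.3]
width: 0.727
```

```bash
cat > chk.py <<'E'
from h import *
import sys,pickle
n=sys.argv[1]
c=snap("wrist","w%s.png"%n);pickle.dump(c,open("w%s.pkl"%n,"wb"))
t=snap("top");pickle.dump(t,open("t%s.pkl"%n,"wb")); crop(t,170,130,340,240,4.5,"t%s.png"%n)
s=snap("scene");pickle.dump(s,open("s%s.pkl"%n,"wb")); crop(s,180,140,340,260,4.5,"s%s.png"%n)
M=rot(c["st"]["tcp_rot"]).as_matrix();print("yaw",np.degrees(np.arctan2(M[1,2],M[0,2])),"ydown",M[:,1].round(4))
ps=np.radians(-4);pm=np.array([.5873,.0693]);yd=np.array([-np.sin(ps),np.cos(ps)])
d=c["st"]["ee_pos"][:2]+136.3e-3*yd-pm
print("front along",(d@yd*1000).round(1),"lateral",(d@[np.cos(ps),np.sin(ps)]*1000).round(1))
p=pm+yd*(.0175-.1363);plan([*p,c["st"]["ee_pos"][2]],Rdes(ps))
E
python3 chk.py 16
```

```text
yaw -4.084846742733917 ydown [ 0.0056 -0.0011 -1.    ]
front along -20.2 lateral 1.2
t 14.65 pos [ 0.5775 -0.0869  0.0452] F [-0.4  -2.13  6.83] w 0.726
delta [-37.7  -0.   -1.2] turn [-0.0055 -0.0015  0.0003] rows>= 0.8
```

View pics/w16.png

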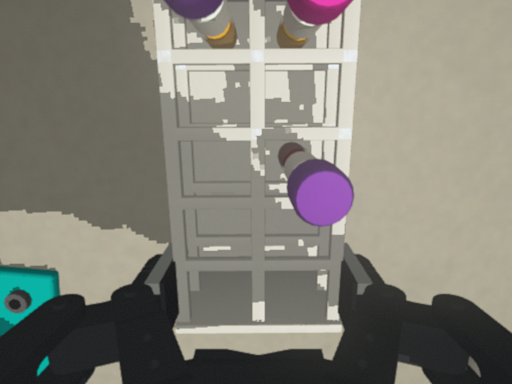

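View pics/t16.png

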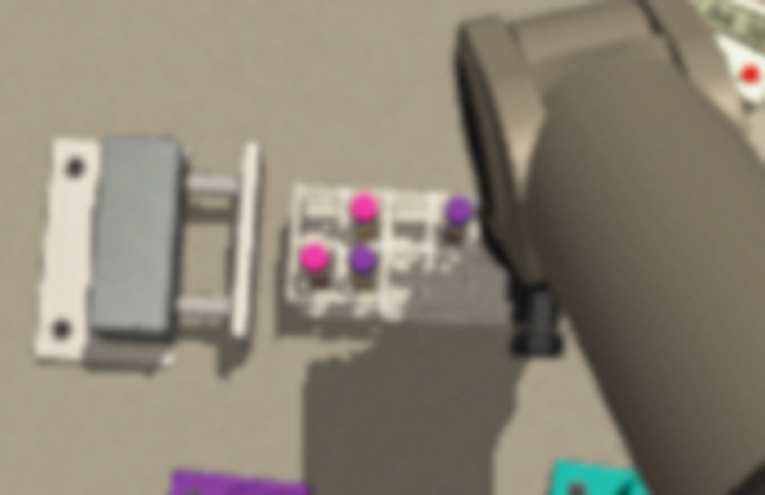

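View pics/s16.png

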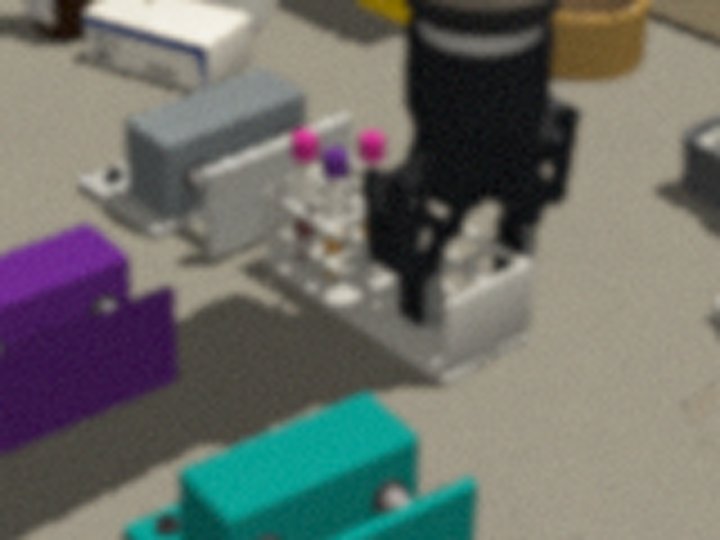

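Top view crop: pad edge runs (258,145)–(240,335) and the rack front edge (297,185)–(287,305). They are parallel and nearly centred, and all four tubes are standing. Now a numerical check.

Run:
```python
from h import *
import pickle
t=pickle.load(open("t16.pkl","rb"));T=lambda x,y:(t,170+x/4.5,130+y/4.5)
ps=np.radians(-4);yd=np.array([-np.sin(ps),np.cos(ps)]);xd=np.array([np.cos(ps),np.sin(ps)])
p,q=onz(*T(258,143),.064)[:2],onz(*T(241,338),.064)[:2]
r,s=onz(*T(296,184),.055)[:2],onz(*T(286,305),.055)[:2]
print("pad",p,q,np.linalg.norm(p-q),"rack",r,s,np.linalg.norm(r-s))
f=lambda a,b:np.degrees(np.arctan2(*(a-b)[::-1]))
print("yaws",f(p,q),f(r,s)); d=(r+s)/2-(p+q)/2
print("rel along",d@yd,"lat",d@xd)
# fence via block+foot screws lateral, tubes lateral
g,h=onz(*T(183,140),.064)[:2],onz(*T(170,338),.064)[:2]
print("block mid",(g+h)/2,f(g,h),"screw mid",(onz(*T(75,167),.01)+onz(*T(62,329),.01))/2)
for a in ((314,257),(363,259),(364,208),(459,210)): print("tube",onz(*T(*a),.09)[:2].round(4),"rel lat",((onz(*T(*a),.09)[:2]-(p+q)/2)@xd).round(4))
```

```text
pad [0.6413929  0.06433643] [0.53180159 0.07407369] 0.11002304623714464 rack [0.61976687 0.04379845] [0.55121194 0.04986595] 0.0688229096232011
yaws -5.077432674545761 -5.05782738527723
rel along -0.02239563873119151 lat 0.0004555161517965173
block mid [0.58812739 0.10938812] -3.4673625122079037 screw mid [0.59500758 0.17766645 0.01      ]
tube [0.571  0.0329] rel lat -0.013
tube [0.5695 0.0066] rel lat -0.0127
tube [0.5975 0.0057] rel lat 0.0153
tube [ 0.5956 -0.0456] rel lat 0.017
```

Emit:
move_arm([
  {"delta_pos":[-2,1,-0.3],"turn":[0,0,0]},
  {"delta_pos":[-5,1,-0.6],"turn":[0,0,0]},
  {"delta_pos":[-8,1,-1],"turn":[0,0,0]},
  {"delta_pos":[-11,1,-1],"turn":[0,0,0]},
  {"delta_pos":[-13,1,-1],"turn":[0,0,0]},
  {"delta_pos":[-15,1,-1],"turn":[0,0,0]},
  {"delta_pos":[-16,1,-1],"turn":[0,0,0]},
  {"delta_pos":[-17,1,-1],"turn":[0,0,0]},
  {"delta_pos":[-17,1,-1],"turn":[0,0,0]},
])

```text
time_s: 15.55
ee_pos: [0.5784, -0.0718, 0.0452]
tcp_rot: [-0.482, 0.48, -0.516, 0.521]
ft_force: [-0.8, -6.3, 7.7]
width: 0.725
```

```bash
python3 chk.py 17
```

```text
yaw -4.213099173844306 ydown [ 0.0069 -0.0031 -1.    ]
front along -5.1 lateral 1.0
t 15.7 pos [ 0.5784 -0.0718  0.0452] F [-0.78 -4.49  7.21] w 0.726
delta [-22.6  -0.   -1.1] turn [-0.0072 -0.0037  0.0026] rows>= 0.5
```

View pics/t17.png

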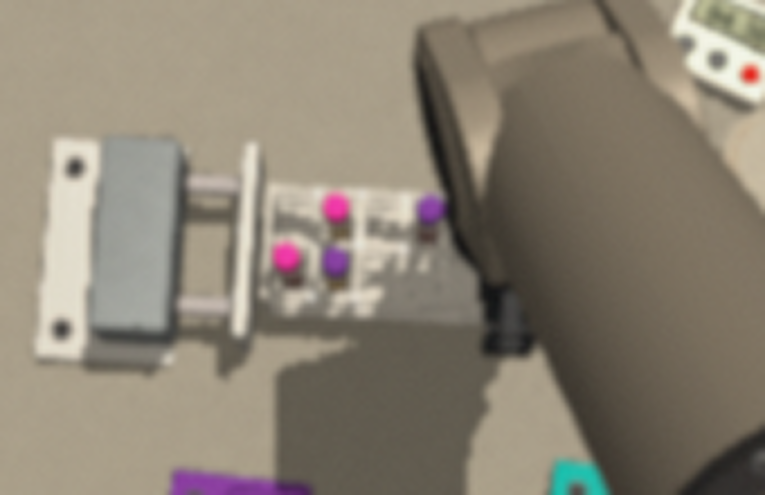

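Emit:
move_arm([
  {"delta_pos":[-2,0.3,-1.5],"turn":[0,0,0]},
  {"delta_pos":[-3.5,0.3,-1.8],"turn":[0,0,0]},
  {"delta_pos":[-5,0.3,-1.8],"turn":[0,0,0]},
  {"delta_pos":[-6.2,0.3,-1.8],"turn":[0,0,0]},
  {"delta_pos":[-7.4,0.3,-1.8],"turn":[0,0,0]},
  {"delta_pos":[-8.6,0.3,-1.8],"turn":[0,0,0]},
  {"delta_pos":[-9.8,0.3,-1.8],"turn":[0,0,0]},
  {"delta_pos":[-11,0.3,-1.8],"turn":[0,0,0]},
  {"delta_pos":[-11,0.3,-1.8],"turn":[0,0,0]},
])

```text
time_s: 16.6
ee_pos: [0.5775, -0.0619, 0.0452]
tcp_rot: [-0.482, 0.48, -0.515, 0.521]
ft_force: [-1.7, -6.5, 6.5]
width: 0.732
```

```bash
python3 chk.py 18
```

```text
yaw -4.264573515084594 ydown [ 0.0069 -0.0047 -1.    ]
front along 4.8 lateral -0.7
t 16.75 pos [ 0.5775 -0.0619  0.0453] F [ 0.19 -5.83  6.99] w 0.726
delta [-12.8  -0.    0.6] turn [-0.0072 -0.0046  0.0042] rows>= 0.3
```

View pics/t18.png

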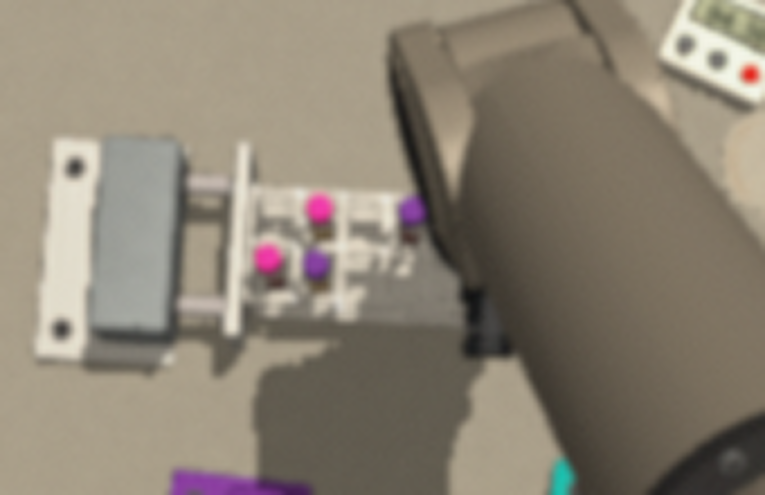

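View pics/w18.png

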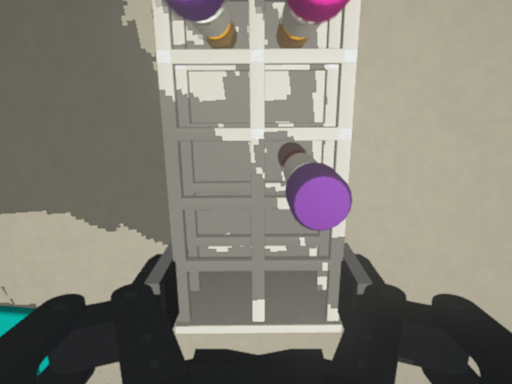

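Emit:
move_arm([
  {"delta_pos":[-2,0.3,0.3],"turn":[0,0,0]},
  {"delta_pos":[-3.5,0.3,0.5],"turn":[0,0,0]},
  {"delta_pos":[-5,0.3,0.5],"turn":[0,0,0]},
  {"delta_pos":[-6.5,0.3,0.5],"turn":[0,0,0]},
  {"delta_pos":[-8,0.3,0.5],"turn":[0,0,0]},
  {"delta_pos":[-9.5,0.3,0.5],"turn":[0,0,0]},
  {"delta_pos":[-11,0.3,0.5],"turn":[0,0,0]},
  {"delta_pos":[-12,0.3,0.5],"turn":[0,0,0]},
  {"delta_pos":[-13,0.3,0.5],"turn":[0,0,0]},
  {"delta_pos":[-13.5,0.3,0.5],"turn":[0,0,0]},
])

```text
time_s: 17.75
ee_pos: [0.5782, -0.0522, 0.0452]
tcp_rot: [-0.48, 0.481, -0.515, 0.522]
ft_force: [-2.0, -11.4, 8.6]
width: 0.729
```

```bash
python3 chk.py 19
```

```text
yaw -4.382558767222392 ydown [ 0.0051 -0.0093 -0.9999]
front along 14.5 lateral -0.6
t 17.9 pos [ 0.5783 -0.0521  0.0452] F [ -2.53 -10.64   9.29] w 0.725
delta [-3.   0.   0.5] turn [-0.0059 -0.0067  0.0087] rows>= 0.1
```

View pics/t19.png

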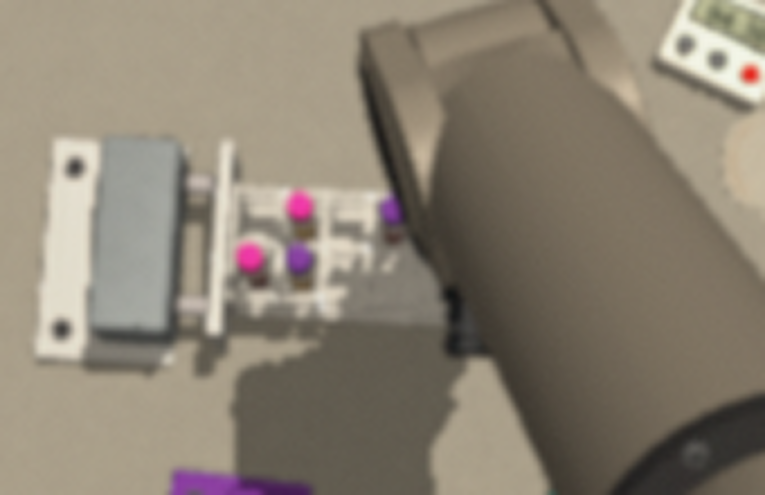

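View pics/s19.png

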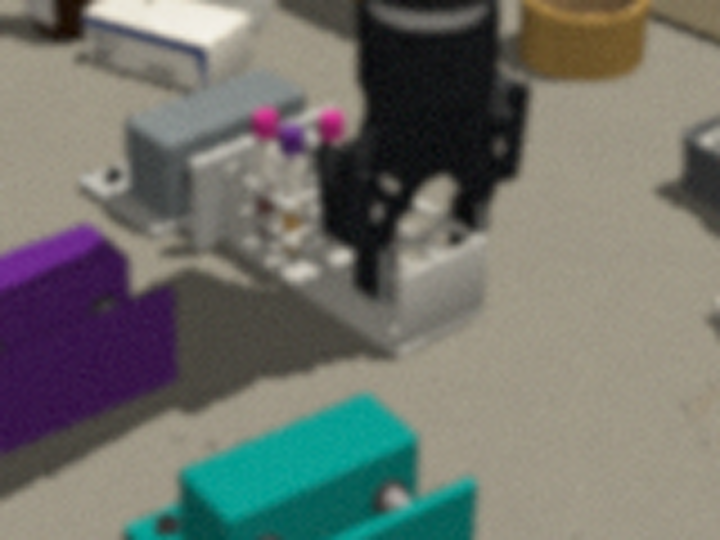

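Emit:
move_arm([
  {"delta_pos":[-3.5,0.3,0.5],"turn":[-0.004,-0.004,0.008]},
  {"delta_pos":[-4.5,0.3,0.5],"turn":[-0.006,-0.006,0.016]},
  {"delta_pos":[-5.5,0.3,0.5],"turn":[-0.006,-0.007,0.016]},
  {"delta_pos":[-6.2,0.3,0.5],"turn":[-0.006,-0.007,0.016]},
  {"delta_pos":[-6.8,0.3,0.5],"turn":[-0.006,-0.007,0.016]},
  {"delta_pos":[-7,0.3,0.5],"turn":[-0.006,-0.007,0.016]},
  {"delta_pos":[-7,0.3,0.5],"turn":[-0.006,-0.007,0.016]},
  {"delta_pos":[-7,0.3,0.5],"turn":[-0.006,-0.007,0.016]},
])

```text
time_s: 18.7
ee_pos: [0.5785, -0.0505, 0.0452]
tcp_rot: [0.481, -0.481, 0.519, -0.517]
ft_force: [-2.7, -14.3, 10.1]
width: 0.729
```

```bash
python3 chk.py 20
python3 - <<'E'
from h import *
import pickle
c=pickle.load(open("t20.pkl","rb"));crop(c,170,150,270,225,8,"t20z.png")
c=pickle.load(open("s20.pkl","rb"));crop(c,195,150,305,232,7,"s20z.png")
E
```

```text
yaw -4.221043617764089 ydown [-0.0012  0.0013 -1.    ]
front along 16.2 lateral -0.4
t 18.85 pos [ 0.5786 -0.0505  0.0452] F [ -2.69 -14.22  10.61] w 0.729
delta [-1.3 -0.   0.3] turn [ 0.0013 -0.0039 -0.0013] rows>= 0.0
```

View pics/t20z.png

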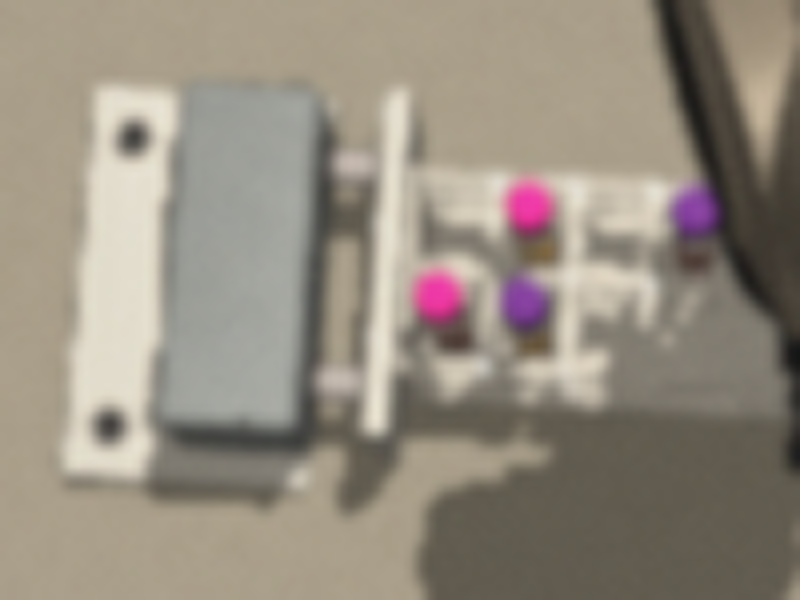

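View pics/s20z.png

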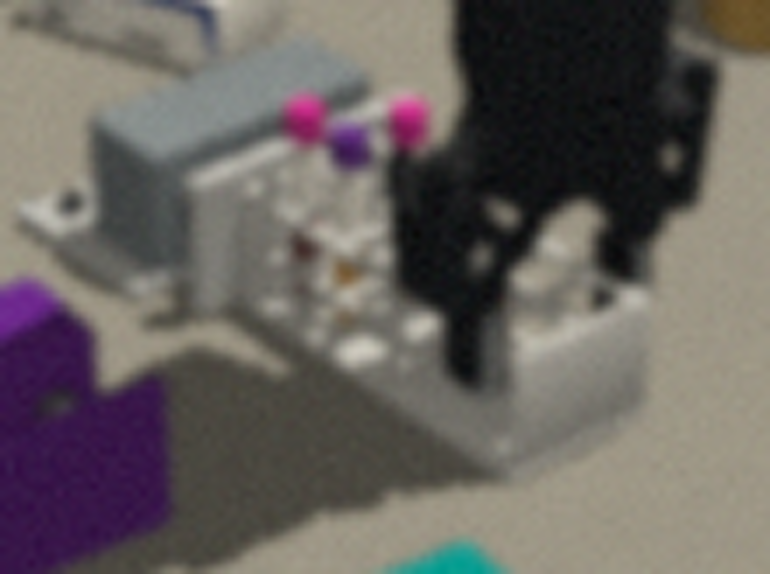

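View pics/w20.png

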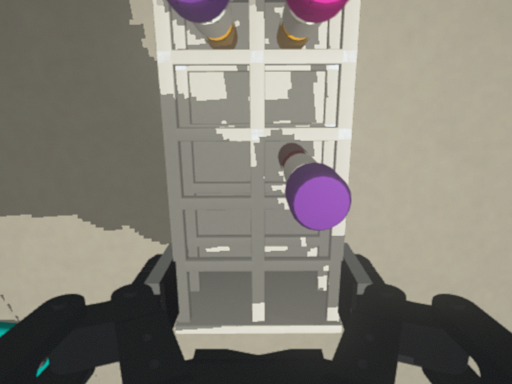

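```bash
cat > padm.py <<'E'
from h import *
import pickle,sys
from scipy.optimize import minimize_scalar
from scipy.ndimage import map_coordinates
def prof(c,rows,x0=205,x1=236):
    return c["px"].astype(float).sum(2)
ps=np.radians(-4);yd=np.array([-np.sin(ps),np.cos(ps),0]);xd=np.array([np.cos(ps),np.sin(ps),0])
# rectified: sample grid at z=.064 in fence frame
def rect(c,xr,yr,z=.064):
    o=np.array([.5873,.0693,z]);g=c["px"].astype(float).sum(2)
    uv=np.array([[proj(c,o+x*xd+y*yd) for y in yr] for x in xr])
    return map_coordinates(g,[uv[...,1],uv[...,0]],order=3)
yr=np.arange(-.02,.042,.0005)
out={}
ref=[pickle.load(open(f"t{n}.pkl","rb")) for n in ("16",)]
for n in sys.argv[1:]:
    c=pickle.load(open(f"t{n}.pkl","rb"))
    for name,xr in (("far",np.arange(.040,.052,.001)),("near",np.arange(-.052,-.040,.001))):
        a=rect(ref[0],xr,yr).mean(0);b=rect(c,xr,yr).mean(0)
        # pad plate peak in unpressed: window around bright peak
        k=np.argmax(a[:60]);w=slice(max(k-14,0),k+15);ta=a[w]-a[w].mean()
        sc=[]
        for s in range(0,60):
            seg=b[w.start+s:w.stop+s]
            if len(seg)<len(ta):break
            seg=seg-seg.mean();sc.append((ta@seg)/np.sqrt((ta@ta)*(seg@seg)))
        i=int(np.argmax(sc));
        d=0
        if 0<i<len(sc)-1:d=.5*(sc[i-1]-sc[i+1])/(sc[i-1]-2*sc[i]+sc[i+1])
        print(n,name,"shift mm",round((i+d)*.5,2),"score",round(sc[i],3))
E
python3 padm.py 17 18 19 20
```

```text
17 far shift mm 0.0 score 1.0
17 near shift mm 0.0 score 0.994
18 far shift mm 4.13 score 0.991
18 near shift mm 4.36 score 0.981
19 far shift mm 13.86 score 0.994
19 near shift mm 14.06 score 0.981
20 far shift mm 15.3 score 0.996
20 near shift mm 15.52 score 0.989
```

Image correlation puts the pad back 15.3/15.5 mm at its two ends, so it is square. About 2 mm more is needed, with a lighter downward push.

Emit:
move_arm([
  {"delta_pos":[-5,-0.3,0.3],"turn":[0,-0.003,0.006]},
  {"delta_pos":[-5.3,-0.6,0.3],"turn":[0,-0.003,0.008]},
  {"delta_pos":[-5.6,-0.6,0.3],"turn":[0,-0.003,0.008]},
  {"delta_pos":[-6,-0.6,0.3],"turn":[0,-0.003,0.008]},
  {"delta_pos":[-6,-0.6,0.3],"turn":[0,-0.003,0.008]},
  {"delta_pos":[-6,-0.6,0.3],"turn":[0,-0.003,0.008]},
])

```text
time_s: 19.45
ee_pos: [0.5786, -0.0481, 0.0454]
tcp_rot: [0.482, -0.48, 0.52, -0.516]
ft_force: [0.1, -11.4, 1.6]
width: 0.73
```

```bash
python3 chk.py 21; python3 padm.py 21
```

```text
yaw -4.227677709301326 ydown [-0.002   0.0055 -1.    ]
front along 18.6 lateral -0.4
t 19.6 pos [ 0.5786 -0.0481  0.0454] F [-0.1  -9.79  2.37] w 0.731
delta [ 1.  -0.   0.4] turn [ 0.0024 -0.004  -0.0054] rows>= 0.0
21 far shift mm 17.69 score 0.996
21 near shift mm 17.92 score 0.989
```

Emit:
move_arm([
  {"delta_pos":[-3.6,-0.3,0.3],"turn":[0,-0.004,0.001]},
  {"delta_pos":[-3.5,-0.1,0.3],"turn":[0,-0.004,-0.001]},
  {"delta_pos":[-3.5,0,0.3],"turn":[0,-0.004,-0.003]},
  {"delta_pos":[-3.5,0,0.3],"turn":[0,-0.004,-0.003]},
  {"delta_pos":[-3.5,0,0.3],"turn":[0,-0.004,-0.003]},
  {"delta_pos":[-3.5,0,0.3],"turn":[0,-0.004,-0.003]},
])

```text
time_s: 20.2
ee_pos: [0.5787, -0.0482, 0.0454]
tcp_rot: [0.48, -0.483, 0.518, -0.517]
ft_force: [-2.0, -10.7, 4.2]
width: 0.728
```

```bash
python3 chk.py 22; python3 padm.py 22;  python3 - <<'E'
from h import *
import pickle
for n in (15,16,19,21,22):
    c=pickle.load(open(f"w{n}.pkl","rb"));g=c["px"].astype(np.float32).sum(2)
    if n==15: ref=c;g0=g
    out=[]
    for (x0,y0,x1,y1) in ((160,40,190,70),(330,40,360,70),(165,318,200,340),(320,318,352,340)):
        t=g0[y0:y1,x0:x1].astype(np.float32);w=g[y0-6:y1+6,x0-6:x1+6]
        r=cv2.matchTemplate(w,t,cv2.TM_CCOEFF_NORMED);_,m,_,l=cv2.minMaxLoc(r);out.append((l[0]-6,l[1]-6,round(m,2)))
    print(n,out)
c=pickle.load(open("s22.pkl","rb"));crop(c,195,140,305,232,7,"s22z.png")
E
```

```text
yaw -4.191087724956462 ydown [-0.0034 -0.0012 -1.    ]
front along 18.5 lateral -0.4
t 20.35 pos [ 0.5787 -0.0482  0.0454] F [ -1.47 -11.57   3.41] w 0.728
delta [ 1.  -0.   0.4] turn [ 0.0033 -0.0033  0.0014] rows>= 0.0
22 far shift mm 17.73 score 0.995
22 near shift mm 17.93 score 0.989
15 [(0, 0, 1.0), (0, 0, 1.0), (0, 0, 1.0), (0, 0, 1.0)]
16 [(0, 0, 0.76), (0, 0, 0.96), (0, 1, 0.95), (0, 0, 1.0)]
19 [(-1, 0, 0.62), (0, 0, 0.98), (0, 0, 0.96), (0, 0, 0.99)]
21 [(1, 1, 0.68), (0, 1, 0.98), (0, 1, 0.92), (0, 1, 0.99)]
22 [(1, 0, 0.63), (0, 1, 0.93), (0, 1, 0.93), (0, 1, 0.99)]
```

View pics/s22z.png

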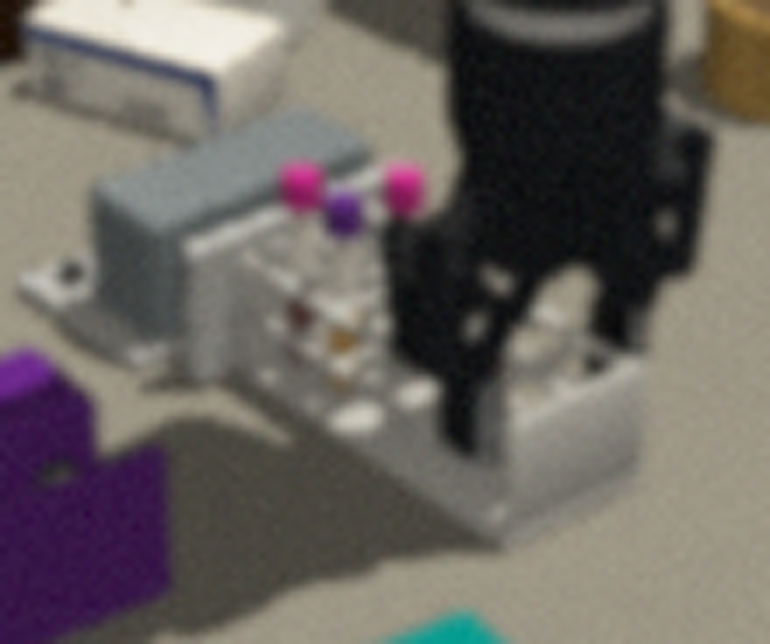

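View pics/t22.png

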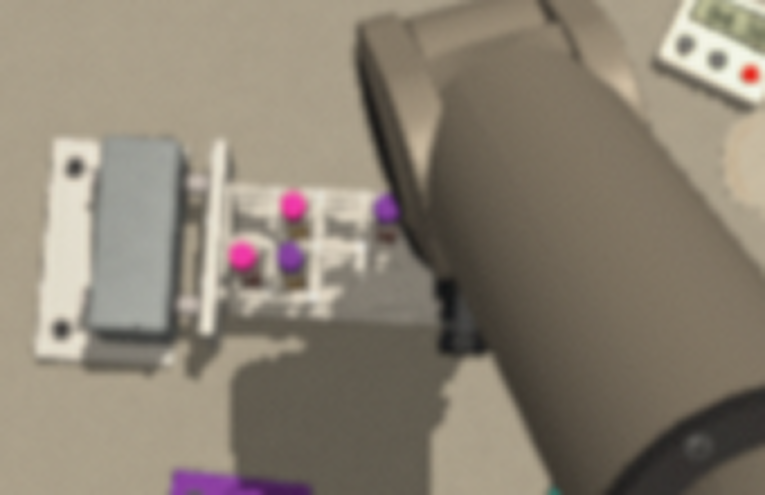

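The pad is back 17.7/17.9 mm at its two ends and steady across two checks. The tool is level, the lateral offset is about −0.4 mm, and all four tubes are in the rack. Handing in.

Run:
```python
from plant import manip
s=manip.read_state();print(s["time_s"],s["ee_pos"],s["ft_force"],s["width"])
print(manip.sign_off())
```

```text
20.35 [ 0.57867332 -0.04819353  0.04536071] [ -1.46641125 -11.56843002   3.40820556] 0.7280928923979815
the job is handed in; nothing more can be done
None
```

The tube is standing upright in the rack at (+14.5, −12) mm, released. The rack is pressed square against the middle of the grey fence pad at about half its travel. I handed in at 20.4 s with the gripper still holding the rack and pressing.

**Last checks:**
- **Pad travel:** the images show the two ends of the pad pushed back 17.7 and 17.9 mm, where half travel is 17.5 mm. This did not change over the last two checks. The arm's own position gives 18.5 mm, about 0.7 mm more; I trusted the images.
- **Alignment:** the rack is about 0.4 mm off the pad's middle and about 0.2° off square, both within measuring error.
- **Force:** the arm pushes with about 11.6 N, more than the 7 N expected from the spring. I put the extra down to friction under the rack. A light downward force of about 3 N keeps the rack on the worktop.
- **Level:** the tool tilted by up to about 0.5° while pressing. I corrected it, and the last pictures show the rack flat.
- **Other objects:** all four tubes stand in the rack. I did not touch the timer, carton or vial.

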